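# Fit a snap ring to a gear-case axle

### The arm

A 6-joint arm with a two-finger parallel gripper is mounted at the origin on the work surface. World frame = base frame: x ahead of the robot, y to its left, z up, the work surface at z = 0. Lengths are in mm, angles in rad, forces in N, time in s.
With the tool pointing down it reaches from about 350 to 875 mm from the base axis. Payload 4.2 kg.
Tool frame: the origin (TCP) lies between the finger pads; the fingertips stand 17 mm ahead of it and the grasp point (between the pads) lies 2 mm behind it; x points along the fingers, y is the direction in which the jaws open and shut, and the axes are right-handed (so a half turn about x gives the same grasp; the last joint's range is limited). The gripper opens to 85 mm and grips with 20 to 120 N. Pads are 22 mm wide; open, the fingers measure 114 mm over their backs; the gripper's body (76 mm by 85 mm) begins 54 mm behind the grasp point. The pads swing forward as they close: fully open they stand 13 mm farther back than shut.
Start: joints at [1.408, 0.385, 0.008, 0, -1.194, -0.259], TCP at [255.844, 570.213, 248.312] pointing down, gripper open.
Joint ranges: [-3.14, 3.14], [-1.21, 2.06], [-1.07, 1.41], [-3.16, 2.05], [-2.99, -0.16], [-3.1, 3.1]. Speed limits (rad/s): [2.79, 2.79, 3.14, 3.14, 3.14, 3.14].

### API

Orientations are given as a unit quaternion [x, y, z, w].
In Python, from bench import arm gives the robot as it stands.
- The arm moves only by the tool carry_out, never from a script. Its argument "plan" is a list of rows, each an object with "hand": the finger opening in m, from 0 to 0.0854; "xyz": the shift along the tool's x, y, z in m, a list of three; "turn": the turn about the tool's x in degrees. A call has 1 to 12 rows; each row is the pose to reach, as a shift and turn from the pose commanded when the call began, along the tool's axes at that moment; what a row does not reach only later rows make up. A row lasts 1/8 s, in which the tool goes at most 62.5 mm and 10.7 degrees, less where a joint would pass 70% of its speed; a pose out of reach is approached as far as the arm can. A call with a gripper value outside its range is refused whole. The fingers move at their own pace and stop on an object; the grip force is fixed at half the most. Time passes only in rows, so rows that repeat a pose let the fingers close. It gives the time, the measured TCP pose, the force and the opening at its end, in the units of the state.
- arm.read_state(): the state, without advancing time (a new reading comes with each control period).
- arm.get_image(name): name is "side" or "top"; returns a dict with "img" (400x640x3 uint8, blue, green, red), "vertical_fov" (degrees; the focal length in pixels is half the picture's height over the tangent of half this angle, whatever the lens; pixels are square), "cx", "cy" (the principal point, pixels), "distortion" ([k1, k2, p1, p2, k3] as OpenCV has them; the pictures are not rectified), "R" (3x3) and "t" (3): a world point X has camera coordinates R X + t. Camera axes: x right, y down, z forward; pixel columns grow to the right and rows downward; lengths in mm; the calibration is good to about 2 mm. A picture is of the moment at which its call begins. There is no depth.
- arm.job_done(): hands the job in, once; it reports no verdict.
The state is a dict: "clock": time; "joints": joint angles; "joint_vel": joint speeds; "joint_efforts": joint torques, N m; "position": TCP position; "ee_rot": TCP orientation; "contact_force": force on the tool from outside, world axes, zero at the start; "wrist_torque": the same for the moment, N m; "gripper_width": finger opening in mm.
Only numpy, scipy, OpenCV 4.12 (cv2) and the standard library are available. Lean on these libraries where they do the work, as an engineer would, in place of code of your own. Each camera call takes 0.05 s, during which the arm holds its last target.

### The job

Pick up the gear-case cover by the square end of its axle stub and seat it fully home, flat and square in the pocket of the wooden fixture. Then take the ring pliers from their rest by the handles, squeeze them so that the snap ring on their tips is fully spread, and slide the ring down over the axle, without forcing it, until it is level with the groove just above the bearing. Finish while still holding it there: pliers squeezed, ring level and fully spread around the groove, hanging from the pliers and not resting on the bearing; leave everything else alone.

Things in the scene. Friction and masses are not known exactly. Their poses are not given: they have to be found in the camera images.
- cover: gear-case cover: loose aluminium plate 76 (x) x 56 (y) x 16 mm (z) with an upright steel axle stub at its centre, 0.25 to 0.5 kg. Origin at the centre of its underside, z up along the axle. It starts on the table left or right of the fixture, the pliers on the other side. It fits the pocket either way round. Bearing boss (diameter 38 mm) from 16 to 24 mm up
- groove (a point): on the axle's axis at the middle of the ring groove (diameter 20 mm), 27.5 mm above the cover's underside; the groove reaches from 24 mm (the bearing boss's top face) to 31 mm, where the round shaft of diameter 24 mm begins
- axle_top (a point): centre of the axle's top face, 65 mm above the cover's underside. The top 22 mm of the axle are a square drive end 17 x 17 mm with sides parallel to the cover's x and y; below it is the round 24 mm shaft, 12 mm long, on whose shoulder fingertips would stand
- fixture: fixed plywood block 120 (x) x 100 (y) x 22 mm high with a rectangular pocket in the middle of its top. Origin at the centre of its underside, z up
- pocket (a point): centre of the pocket's floor, 10 mm above the table. The pocket is 79.5 (x) x 59.5 mm (y), 12 mm deep, with a 3 mm chamfer round its mouth; axes as the fixture's. The seated cover's underside lies on this floor
- rest: fixed wooden rest that carries the pliers: a base 140 (x) x 70 (y) x 8 mm with two blocks on it, tops at 34 mm. Its origin is at the centre of its underside, straight below the pliers' grip point to within 2 mm; the space under the handles at the grip point is free down to 8 mm above the table
- pliers: bent-nose ring pliers, 0.15 kg, lying level on the rest: two rubber-covered handles towards -x, jaws towards +x, the tips bent down and fixed in the ears of a dark steel snap ring, which stays on them. Origin on the pivot at mid height of the handles, 42 mm above the table; x along the pliers towards the ring, z up. Handles 16 mm high, from 27 to 117 mm behind the pivot
- grip (a point): grip point midway between the handles, 48 mm behind the pivot, at the handles' mid height; take them here from above, fingers closing along the pliers' y. Width over the handles here: 45 mm relaxed, 36 mm fully squeezed (outer faces then parallel). 40 N squeezes the pliers fully, against their stop; about 13 N on each handle is enough
- ring (a point): centre of the snap ring, 80 mm ahead of the pivot (128 mm ahead of the grip point), 22 mm below the handles' mid height. The ring lies level, 3 mm thick; relaxed 29 mm outside and 21 mm inside diameter (too small for the 24 mm shaft); fully spread it leaves at least 2.3 mm all round the shaft when this point is on the axle's axis
- jaw_left (a joint): swing of the left (+y) handle and jaw about the pivot in rad: 0 relaxed, about 0.095 fully squeezed, at the stop (ring fully spread). A spring returns it to 0
- jaw_right (a joint): the same for the right (-y) handle and jaw
- bush: a plain brass bush, a ring 36 mm across and 20 mm high, a bystander
- gear: a white plastic gear 52 mm across, 20 mm high, a bystander
- screwdriver: a screwdriver lying beyond the fixture, a bystander
- timer: a grey timer module 60 x 48 x 30 mm with a short spindle, a bystander
- jar: a small glass jar 52 mm across, 62 mm high, a bystander
- spanner: a steel spanner lying on the table, a bystander
- oilcan: a white bottle 50 mm across, 130 mm high, a bystander
Not all that is in view belongs to the job. Leave any blue look-alike of the cover alone. Leave any yellow look-alike of the pliers alone.

How it is judged:
By the outcome, as a careful person would: the job done as asked, in the order asked, and still so for the second after the job is handed in, while the arm keeps its last pose, push and grip.
It also fails if it takes over 58 s, if anything falls off the work surface, if the arm or the gripper's body presses on something with over 40 N, if the wrist force passes 120 N, or if a joint passes its speed limit or range.

## Working session

There is one attempt and no reset: what is moved stays moved. The work goes in short steps, Python scripts to look and compute and a tool call to move; the robot and the scene stay as the last step left them, time stands still between calls to the robot, and variables do not carry over. Pictures are saved under pics/ and viewed, and the job is handed in when it is done.

Besides the shell and the picture viewer there is one more tool, called after "Call:" as a command line: name --argument value ..., lists and objects as JSON in quotes. carry_out: Moves the arm, as the interface text tells. Its arguments: {"type":"object","properties":{"plan":{"type":"array"}},"required":["plan"]}

```bash
mkdir -p pics; ls
cat > h.py <<'E'
import numpy as np, cv2
from bench import arm
from scipy.spatial.transform import Rotation as Ro
def snap(name,fn):
    d=arm.get_image(name); cv2.imwrite('pics/'+fn+'.png',d['img'])
    import pickle; pickle.dump(d,open('pics/'+fn+'.pkl','wb')); return d
def load(fn):
    import pickle; return pickle.load(open('pics/'+fn+'.pkl','rb'))
def K(d):
    f=200/np.tan(np.radians(d['vertical_fov'])/2)
    return np.array([[f,0,d['cx']],[0,f,d['cy']],[0,0,1.]])
def proj(d,P):
    P=np.atleast_2d(np.asarray(P,float)); R=np.array(d['R'],float)
    return cv2.projectPoints(P,cv2.Rodrigues(R)[0],np.array(d['t'],float),K(d),np.array(d['distortion'],float))[0][:,0]
def ray(d,uv,z):
    uv=np.atleast_2d(np.asarray(uv,float))
    n=cv2.undistortPoints(uv[:,None],K(d),np.array(d['distortion'],float))[:,0]
    R=np.array(d['R'],float);t=np.array(d['t'],float)
    c=-R.T@t; v=np.c_[n,np.ones(len(n))]@R
    return c+v*((z-c[2])/v[:,2])[:,None]
E
python3 - <<'E'
from h import *
for n in('top','side'):
    d=snap(n,n+'0'); print(n,d['vertical_fov'],d['cx'],d['cy'],d['distortion'],-np.array(d['R']).T@d['t'])
print(arm.read_state())
E
```

```text
pics
top 44.92890698945354 320.7318456082798 195.17779251921056 [-0.09502566  0.          0.          0.          0.        ] [2.31050296e+02 5.76547665e-01 1.73633538e+03]
side 56.29066172744582 319.6387202242639 205.528548054015 [0.02128963 0.         0.         0.         0.        ] [ 473.59988453 -776.90412521  738.16827523]
{'clock': 0.1, 'joints': array([ 1.40759453e+00,  3.85495053e-01,  6.74870591e-03, -4.12846760e-04,
       -1.19400119e+00, -2.58569521e-01]), 'joint_vel': array([-0.00031496, -0.00115455,  0.00323317,  0.0026599 ,  0.00087129,
        0.00041094]), 'joint_efforts': array([ 1.50131673e-04, -3.93315554e+01,  1.88930798e+01,  4.19796154e+00,
       -2.55865998e-03,  2.63980890e-07]), 'position': array([255.66603537, 569.77796074, 247.31953894]), 'ee_rot': array([-0.69132722,  0.14876396,  0.69153249,  0.14737288]), 'contact_force': array([ 0.24607217, -0.10262053, -0.01012123]), 'wrist_torque': array([ 0.06786068,  0.02929689, -0.00849268]), 'gripper_width': 85.32824070070285}
```

View pics/top0.png

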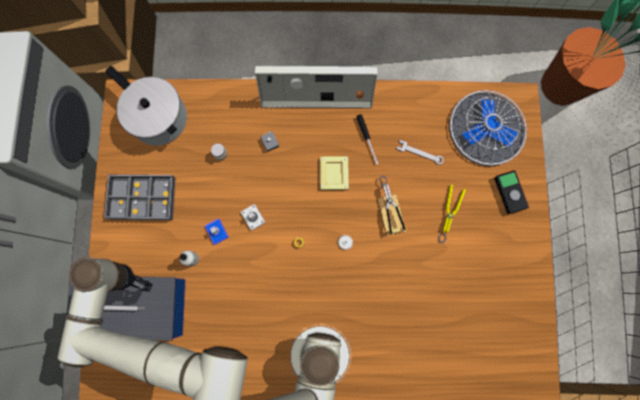

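View pics/side0.png

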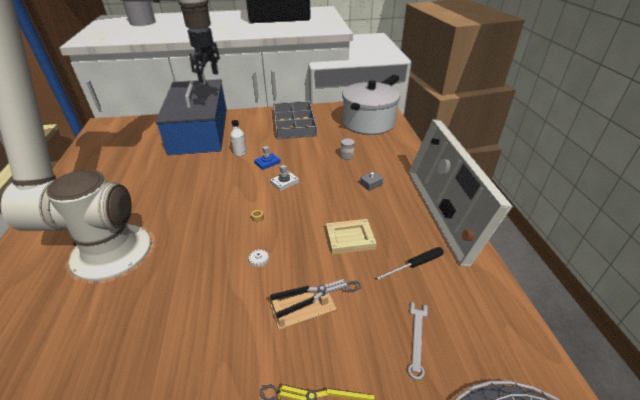

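Run:
```python
from h import *
d=load('top0');s=load('side0')
def crop(d,x,y,w,h,k):return cv2.resize(d['img'][y:y+h,x:x+w],None,fx=k,fy=k,interpolation=cv2.INTER_CUBIC)
cv2.imwrite('pics/c1.png',crop(d,230,145,190,110,4))
cv2.imwrite('pics/c2.png',crop(s,240,130,130,200,3)) 
cv2.imwrite('pics/c2.png',np.hstack([crop(s,245,150,70,60,6),crop(s,315,205,70,60,6)])[:, :800])
cv2.imwrite('pics/c3.png',crop(s,260,270,110,65,7))
```

```text
(no output)
```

View pics/c1.png

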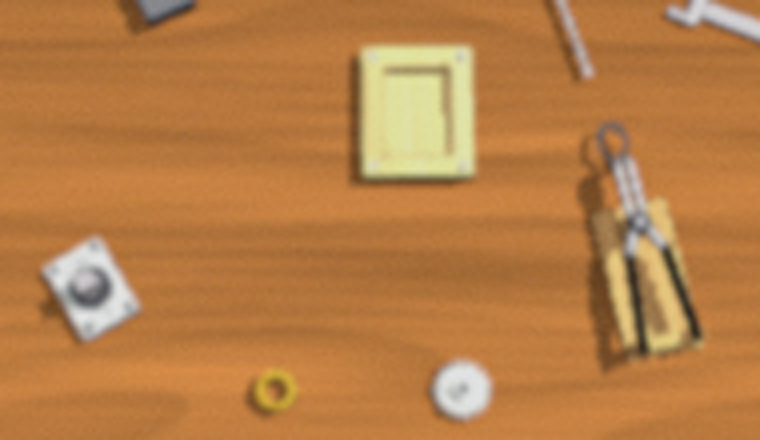

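View pics/c2.png

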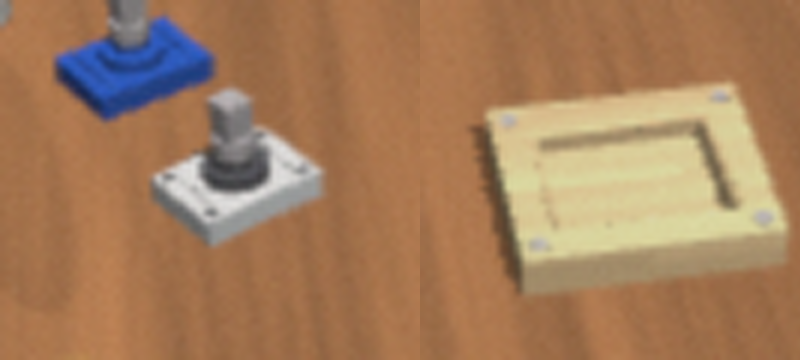

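View pics/c3.png

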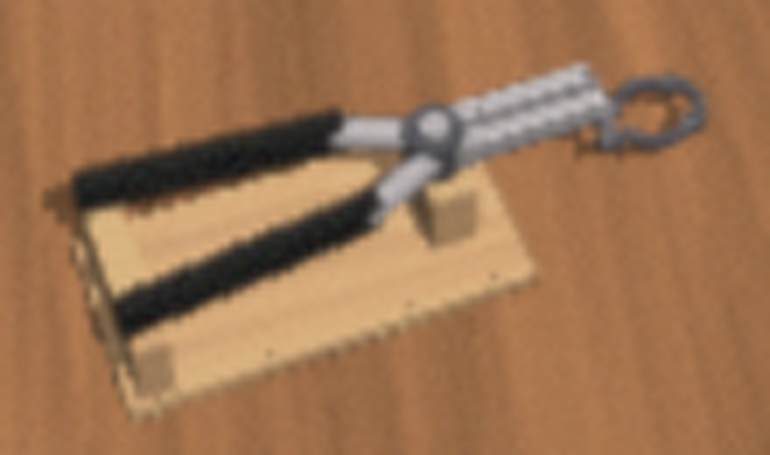

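```bash
cat > fit.py <<'E'
from h import *
from scipy.optimize import minimize
def box(sx,sy,z0,z1,cx=0,cy=0):
    return np.array([[cx+a*sx/2,cy+b*sy/2,z] for a in(-1,1) for b in(-1,1) for z in(z0,z1)])
def cyl(r,z0,z1):
    t=np.linspace(0,2*np.pi,40,endpoint=False)
    return np.array([[r*np.cos(a),r*np.sin(a),z] for a in t for z in(z0,z1)])
COVER=[box(76,56,0,16),cyl(19,16,24),cyl(10,24,31),cyl(12,31,43),box(17,17,43,65)]
FIX=[box(120,100,0,22)]
S=8
def render(d,parts,p,win):
    x,y,w,h=win; c,s=np.cos(p[2]),np.sin(p[2]); R=np.array([[c,-s,0],[s,c,0],[0,0,1]])
    m=np.zeros((h*S,w*S),np.uint8)
    for P in parts:
        uv=proj(d,P@R.T+[p[0],p[1],p[3] if len(p)>3 else 0])
        q=((uv-[x,y]+0.5)*S-0.5)
        cv2.fillConvexPoly(m,np.round(cv2.convexHull((q*16).astype(np.float32))).astype(np.int32),255,shift=4)
    return cv2.resize(m,(w,h),interpolation=cv2.INTER_AREA)/255.
def chroma(d):
    f=d['img'].astype(float); return f[...,0]/(f.sum(2)+1)
def fit(d,parts,p0,win,chan=chroma,free=(0,1,2)):
    x,y,w,h=win; I=chan(d)[y:y+h,x:x+w].ravel(); p0=np.array(p0,float)
    sc=np.array([1,1,0.02])
    def cost(q):
        p=p0.copy(); p[list(free)]+=q*sc[list(free)]
        a=render(d,parts,p,win).ravel(); A=np.c_[a,np.ones_like(a)]
        r=I-A@np.linalg.lstsq(A,I,rcond=None)[0]; return (r**2).sum()/((I-I.mean())**2).sum()
    best=None
    for k in (8,3):
        q0=np.zeros(len(free)) if best is None else best.x
        sim=np.vstack([q0]+[q0+k*e for e in np.eye(len(free))])
        best=minimize(cost,q0,method='Nelder-Mead',options=dict(initial_simplex=sim,xatol=.02,fatol=1e-6))
    p=p0.copy(); p[list(free)]+=best.x*sc[list(free)]; return p,best.fun
E
python3 - <<'E'
from fit import *
t=load('top0');s=load('side0')
print(ray(t,[[252,216],[334,174],[382,183],[390,207]],16).round(), ray(s,[[284,182],[350,237],[351,286]],16).round())
for n,d,w,a,yaw in(('top',t,(236,200,34,34),(252,216),0.9),('side',s,(262,160,46,36),(284,180),0.9)):
  for yw in (yaw-1.2,yaw-.8,yaw-.4,yaw):
    p0=[*ray(d,[a],10)[0][:2],yw]; print(n,*fit(d,COVER,p0,w))
for n,d,w,a in(('top',t,(314,150,40,48),(334,174)),('side',s,(318,212,66,50),(350,237))):
    p0=[*ray(d,[a],10)[0][:2],0]; print(n,*fit(d,FIX,p0,w)); p0[2]=1.57;print(n,*fit(d,FIX,p0,w))
E
```

```text
[[ 486.  244.   16.]
 [ 644.  -50.   16.]
 [ 612. -226.   16.]
 [ 523. -253.   16.]] [[ 481.  227.   16.]
 [ 645.  -58.   16.]
 [ 615. -222.   16.]]
top [484.45263403 244.44728068   0.53470224] 0.0907866101680672
top [484.40655964 244.06584286   0.52274477] 0.09032756882649629
top [484.40063289 244.05082971   0.53338779] 0.08922616343765795
top [484.34393505 244.05005586   0.53210251] 0.08899415171342195
side [482.18352997 247.52690088  -0.61800022] 0.9071932336815188
side [482.33615454 247.59643665   0.55086779] 0.871653731946543
side [482.38775638 247.51576008   0.55195495] 0.8716345507017578
side [482.4727802  247.45152219   0.53886761] 0.8716473790797177
top [ 6.50835818e+02 -5.04933039e+01  7.73115929e-03] 0.07029127566246239
top [651.7032028  -50.00512603   1.72619985] 0.4464082025233019
side [ 6.47280326e+02 -4.62593689e+01  1.73506516e-02] 0.04953557576797156
side [646.93909495 -45.34155628   1.8046267 ] 0.3656584499164184
```

Run:
```python
from fit import *
t=load('top0');s=load('side0')
def ch(d):
    c=chroma(d); return np.clip(c,0,.34)
def ch2(d):
    c=ch(d).copy(); c[:168,:280]=np.median(c[190:200,260:300]); return c
print(fit(t,COVER,[484,244,.53],(236,200,34,34),ch))
print(fit(s,COVER,[482,247,.53],(264,160,44,36),ch2))
```

```text
(array([484.35271714, 244.03189951,   0.54296283]), np.float64(0.09040320226341661))
(array([482.58424196, 247.45545453,   0.5296938 ]), np.float64(0.04915222627633201))
```

```bash
cat >> h.py <<'E'
def tool():
    s=arm.read_state(); R=Ro.from_quat(s['ee_rot']).as_matrix(); return s,R
def plan(target,yaw):
    """target xyz mm of TCP; yaw of tool y (mod pi)"""
    s,R=tool(); dx=R.T@(np.array(target)-s['position'])
    cur=np.arctan2(R[1,1],R[0,1]); 
    dy=(yaw-cur+np.pi/2)%np.pi-np.pi/2
    # turn about tool x (down) : positive turn = negative world yaw
    print('pos',s['position'].round(1),'toolx',R[:,0].round(3),'tooly yaw',round(np.degrees(cur),2),'j6',s['joints'].round(3))
    print('shift mm tool',dx.round(1),'turn deg',round(-np.degrees(dy),2),'alt',round(-np.degrees(dy)+180*np.sign(dy),2))
E
python3 - <<'E'
from h import *
plan([483.5,245.7,62],.535); plan([483.5,245.7,62],.535+np.pi/2)
t=load('top0')
for z,uv in((20,(383,180.5)),(50,(390,200.5)),(42,(397.5,231.5))): print(ray(t,[uv],z).round(1))
E
```

```text
pos [255.7 569.8 247.3] toolx [-0.001 -0.002 -1.   ] tooly yaw -114.17 j6 [ 1.408  0.385  0.007 -0.    -1.194 -0.259]
shift mm tool [ 185.8  202.  -340.5] turn deg 35.17 alt -144.83
pos [255.7 569.8 247.3] toolx [-0.001 -0.002 -1.   ] tooly yaw -114.17 j6 [ 1.408  0.385  0.007 -0.    -1.194 -0.259]
shift mm tool [ 185.8  202.  -340.5] turn deg -54.83 alt 125.17
[[ 620.4 -228.9   20. ]]
[[ 541.  -248.6   50. ]]
[[ 431.4 -274.3   42. ]]
```

Call:
carry_out --plan '[{"hand":0.06,"xyz":[0,0.014,-0.024],"turn":3},{"hand":0.06,"xyz":[0.0,0.04,-0.067],"turn":8},{"hand":0.06,"xyz":[0.0,0.07,-0.118],"turn":13},{"hand":0.06,"xyz":[0.0,0.1,-0.169],"turn":18},{"hand":0.06,"xyz":[0.0,0.13,-0.219],"turn":23},{"hand":0.06,"xyz":[0.02,0.16,-0.27],"turn":28},{"hand":0.06,"xyz":[0.05,0.185,-0.312],"turn":32},{"hand":0.06,"xyz":[0.08,0.198,-0.334],"turn":34.5},{"hand":0.06,"xyz":[0.1,0.202,-0.3405],"turn":35.2},{"hand":0.06,"xyz":[0.1,0.202,-0.3405],"turn":35.2},{"hand":0.06,"xyz":[0.1,0.202,-0.3405],"turn":35.2}]'

```text
clock: 1.48
position: [484.1, 246.6, 149.3]
ee_rot: [0.615, -0.35, -0.614, -0.351]
contact_force: [0.7, -1.0, 0.7]
gripper_width: 60.1
```

Run:
```python
from h import *
plan([483.5,245.7,62],.535)
for n in('top','side'): snap(n,n+'1')
a=load('top1')['img'][170:250,200:320];b=load('side1')['img'][90:210,220:360]
cv2.imwrite('pics/v1.png',np.hstack([cv2.resize(a,(480,320)),cv2.resize(b,(320,320))[:,:320]]))
```

```text
pos [484.1 246.6 149.3] toolx [ 0.001  0.001 -1.   ] tooly yaw -149.37 j6 [ 0.77   0.341 -0.332  0.    -0.896 -0.235]
shift mm tool [87.3  1.1 -0.4] turn deg -0.02 alt 179.98
```

View pics/v1.png

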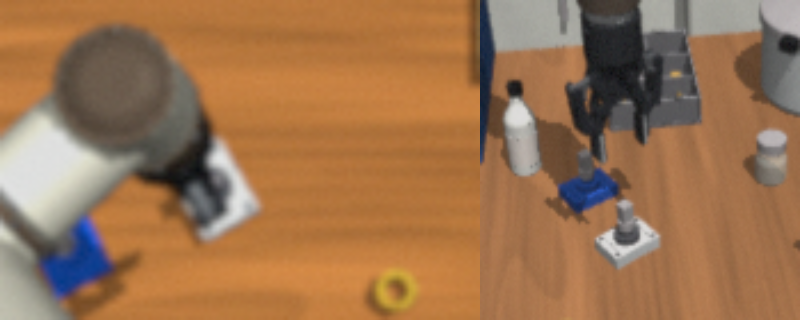

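Call:
carry_out --plan '[{"hand":0.06,"xyz":[0.015,0.0005,0],"turn":0},{"hand":0.06,"xyz":[0.04,0.001,0],"turn":0},{"hand":0.06,"xyz":[0.065,0.001,0],"turn":0},{"hand":0.06,"xyz":[0.08,0.001,0],"turn":0},{"hand":0.06,"xyz":[0.085,0.001,0],"turn":0},{"hand":0.06,"xyz":[0.085,0.001,0],"turn":0}]'

```text
clock: 2.33
position: [483.1, 246.2, 63.4]
ee_rot: [0.614, -0.35, -0.614, -0.35]
contact_force: [0.8, -0.3, 0.4]
gripper_width: 60.1
```

Run:
```python
from h import *
plan([483.5,245.7,62],.535); print(arm.read_state()['contact_force'])
for n in('side',): snap(n,n+'2')
b=load('side2')['img'][130:210,240:340]
cv2.imwrite('pics/v2.png',cv2.resize(b,(750,600),interpolation=cv2.INTER_CUBIC))
```

```text
pos [483.1 246.2  63.4] toolx [ 0.  0. -1.] tooly yaw -149.35 j6 [ 0.771  0.455 -0.422  0.    -0.694 -0.236]
shift mm tool [ 1.4 -0.1 -0.6] turn deg -0.0 alt 180.0
[ 0.79828351 -0.25706656  0.37152013]
```

View pics/v2.png

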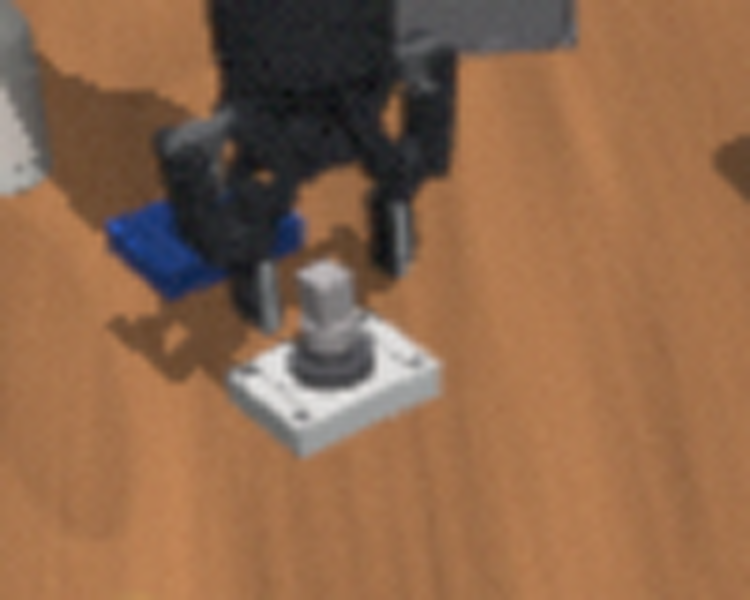

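Run:
```python
from h import *
d=load('side2');p=np.array([483.1,246.2,0]);y=np.array([np.cos(.535),np.sin(.535),0]);z=np.array([0,0,1])
for h in (46,52,56): print(h,((proj(d,[p-30*y+h*z,p+h*z,p+30*y+h*z])-[240,130])*7.5).round(0).tolist())
print(((proj(d,[p+65*z,p+43*z])-[240,130])*7.5).round(0).tolist())
```

```text
46 [[269.0, 333.0], [327.0, 308.0], [383.0, 284.0]]
52 [[268.0, 322.0], [325.0, 297.0], [382.0, 272.0]]
56 [[267.0, 314.0], [325.0, 289.0], [381.0, 265.0]]
[[323.0, 272.0], [327.0, 314.0]]
```

Call:
carry_out --plan '[{"hand":0.06,"xyz":[0.001,0,-0.0005],"turn":0},{"hand":0.03,"xyz":[0.001,0,-0.0005],"turn":0},{"hand":0.01,"xyz":[0.001,0,-0.0005],"turn":0},{"hand":0.0,"xyz":[0.001,0,-0.0005],"turn":0},{"hand":0.0,"xyz":[0.001,0,-0.0005],"turn":0},{"hand":0.0,"xyz":[0.001,0,-0.0005],"turn":0},{"hand":0.0,"xyz":[0.001,0,-0.0005],"turn":0}]'

```text
clock: 3.25
position: [483.2, 245.5, 62.7]
ee_rot: [0.614, -0.35, -0.614, -0.35]
contact_force: [-2.3, -1.4, 5.7]
gripper_width: 15.5
```

Run:
```python
from h import *
plan([649,-48.4,120],.012); s=arm.read_state();print(s['contact_force'],s['gripper_width'])
for n in('side',): snap(n,n+'3')
b=load('side3')['img'][130:210,240:340]
cv2.imwrite('pics/v3.png',cv2.resize(b,(750,600),interpolation=cv2.INTER_CUBIC))
```

```text
pos [483.2 245.5  62.7] toolx [ 0.  0. -1.] tooly yaw -149.37 j6 [ 0.769  0.455 -0.423  0.    -0.693 -0.235]
shift mm tool [ -57.3    7.1 -337.4] turn deg 29.95 alt -150.05
[-2.28993466 -1.3573961   5.67503409] 15.46864049731757
```

View pics/v3.png

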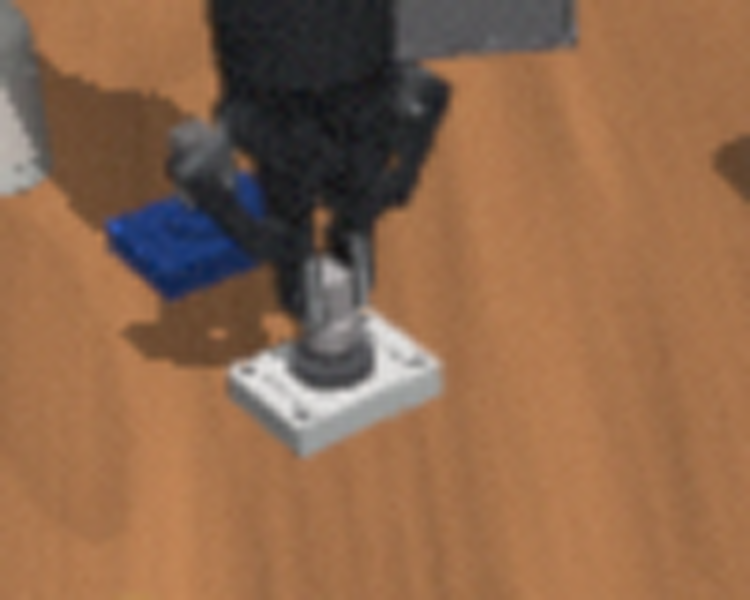

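Call:
carry_out --plan '[{"hand":0.0,"xyz":[-0.01,0,0],"turn":0},{"hand":0.0,"xyz":[-0.035,0,-0.005],"turn":0},{"hand":0.0,"xyz":[-0.057,0,-0.03],"turn":3},{"hand":0.0,"xyz":[-0.06,0.001,-0.07],"turn":7},{"hand":0.0,"xyz":[-0.06,0.002,-0.115],"turn":11},{"hand":0.0,"xyz":[-0.06,0.003,-0.16],"turn":15},{"hand":0.0,"xyz":[-0.06,0.004,-0.205],"turn":19},{"hand":0.0,"xyz":[-0.06,0.005,-0.25],"turn":23},{"hand":0.0,"xyz":[-0.06,0.006,-0.29],"turn":27},{"hand":0.0,"xyz":[-0.06,0.007,-0.325],"turn":29.5},{"hand":0.0,"xyz":[-0.06,0.007,-0.337],"turn":30},{"hand":0.0,"xyz":[-0.06,0.007,-0.337],"turn":30}]'

```text
clock: 4.8
position: [648.6, -48.3, 121.6]
ee_rot: [-0.502, 0.498, 0.503, 0.497]
contact_force: [-0.6, 0.3, -2.6]
gripper_width: 15.5
```

Call:
carry_out --plan '[{"hand":0.0,"xyz":[0,0,0],"turn":0},{"hand":0.0,"xyz":[0,0,0],"turn":0}]'

```text
clock: 5.05
position: [648.5, -46.8, 122.5]
ee_rot: [-0.503, 0.497, 0.503, 0.497]
contact_force: [-0.7, 0.3, -2.6]
gripper_width: 15.8
```

Run:
```python
from h import *
plan([649,-48.4,120],.012); s=arm.read_state();print(s['contact_force'],s['gripper_width'],s['wrist_torque'])
for n in('side','top'): snap(n,n+'4')
a=load('top4')['img'][140:215,284:384]
b=load('side4')['img'][150:270,290:410]
cv2.imwrite('pics/v4.png',np.hstack([cv2.resize(a,(400,300),interpolation=cv2.INTER_CUBIC),cv2.resize(b,(300,300),interpolation=cv2.INTER_CUBIC)]))
```

```text
pos [648.5 -46.8 122.5] toolx [-0.  0. -1.] tooly yaw -179.27 j6 [ 0.176  0.532 -0.086 -0.    -0.953 -0.163]
shift mm tool [ 2.5 -0.5 -1.6] turn deg 0.04 alt -179.96
[-0.6956726   0.30923298 -2.59698931] 15.823142346249695 [-0.02098273  0.05038925 -0.04844675]
```

View pics/v4.png

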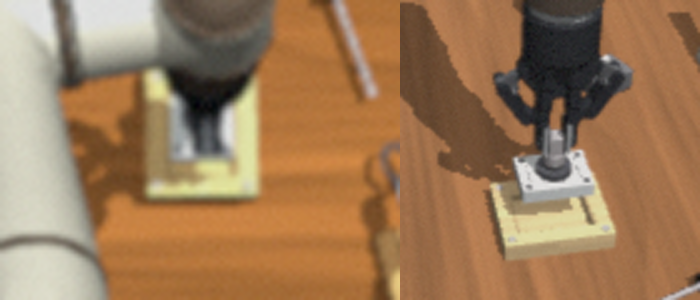

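Run:
```python
from fit import *
s4=load('side4');s0=load('side0')
c=chroma(s4); print((c[205:240,330:385:3]*100).round().astype(int))
```

```text
[[22 21 21 21 21 36 33 33 33 33 28 21 22 21 21 21 21 22 20]
 [21 21 22 22 22 34 33 33 33 34 26 21 21 22 22 21 21 21 21]
 [22 21 21 21 22 34 34 33 33 34 24 21 21 21 22 22 22 21 21]
 [21 21 22 21 22 32 33 33 33 34 22 21 21 22 21 21 22 21 21]
 [21 22 21 22 21 30 34 33 33 33 24 23 21 21 21 21 21 22 21]
 [22 21 21 22 22 24 34 33 33 33 31 28 21 21 22 21 21 21 21]
 [22 23 22 22 25 27 34 33 33 33 33 30 21 21 21 20 21 22 21]
 [22 23 29 29 32 33 33 33 33 33 33 31 22 22 21 21 22 21 21]
 [21 21 33 33 33 33 33 33 33 33 33 33 21 21 21 21 22 21 22]
 [21 21 33 33 33 34 33 33 33 34 33 33 22 22 22 20 21 21 21]
 [22 21 33 33 33 34 33 33 33 34 33 33 21 21 21 22 21 21 21]
 [21 23 33 33 33 35 34 33 33 35 33 33 22 21 22 21 22 22 21]
 [22 21 33 33 33 34 34 33 33 34 33 33 25 21 21 21 21 21 21]
 [21 21 33 33 33 33 34 34 34 34 33 33 28 21 21 21 21 21 21]
 [22 21 32 33 33 34 34 35 34 34 33 33 31 21 21 21 21 21 21]
 [21 22 31 33 33 33 34 34 34 33 33 33 31 21 21 22 21 21 21]
 [21 22 28 33 33 33 33 35 33 33 33 33 32 21 21 22 21 22 21]
 [23 25 27 33 33 33 33 33 33 33 33 33 33 23 21 21 21 22 21]
 [27 26 27 33 33 33 
[... 300 characters left out ...]
33 33 33 33 32 30 28 26 21 21 21 21 22]
 [26 26 24 33 33 33 33 33 31 29 27 27 27 27 21 21 21 21 21]
 [26 26 26 32 33 31 29 27 27 26 26 26 27 27 23 22 22 21 21]
 [26 26 26 28 27 26 26 26 26 26 26 26 26 27 24 21 21 21 21]
 [27 26 26 26 26 26 25 26 25 26 26 26 26 26 25 21 21 21 21]
 [27 26 26 26 26 26 26 26 26 26 26 26 26 27 25 21 22 21 21]
 [27 26 26 26 26 26 26 26 26 26 26 26 26 27 27 21 22 21 21]
 [27 26 26 26 26 26 26 26 26 27 27 27 26 27 27 21 22 21 21]
 [27 27 26 26 26 26 26 26 27 27 27 27 26 27 26 21 21 21 21]
 [26 27 26 26 26 26 26 27 26 27 27 27 26 26 26 22 21 22 21]
 [26 26 26 27 27 27 27 27 27 26 26 26 26 26 27 23 21 21 22]
 [26 27 26 27 27 27 26 27 27 26 27 26 26 27 27 24 21 22 21]]
```

Run:
```python
from fit import *
s4=load('side4');s0=load('side0')
ch=lambda d:np.clip(chroma(d),.265,.33)
parts=[box(76,56,0,16),cyl(19,16,24)]
for z in (58,60,62):
  print(z,fit(s4,COVER,[648,-48,.012,z],(330,208,60,28),ch))
t=load('top4'); c=chroma(t);print((c[160:185,320:348]*100).round().astype(int))
```

```text
58 (array([ 6.48027764e+02, -4.36772407e+01,  2.12002737e-02,  5.80000000e+01]), np.float64(0.03205609982535207))
60 (array([ 6.47710866e+02, -4.56502643e+01,  2.06703603e-02,  6.00000000e+01]), np.float64(0.03223451695366421))
62 (array([ 6.47195130e+02, -4.79363812e+01,  2.06436644e-02,  6.20000000e+01]), np.float64(0.0324513849134538))
[[24 26 27 27 27 26 25 24 31 31 26 27 28 32 30 32 28 25 28 24 27 28 29 26
  32 26 25 24]
 [24 24 25 26 25 25 24 26 33 20 30 26 29 25 27 28 27 27 28 24 28 27 32 29
  28 27 26 25]
 [24 24 25 25 25 25 26 28 33 32 30 28 29 30 26 30 21 32 27 30 27 32 32 28
  27 27 26 25]
 [23 25 25 25 25 25 27 31 33 33 34 31 31 30 30 32 32 31 33 26 27 37 30 27
  27 27 26 26]
 [23 24 24 25 25 26 29 31 33 34 35 33 33 37 29 31 37 33 33 34 36 28 27 26
  27 27 27 25]
 [22 23 24 24 24 26 29 32 33 34 34 35 36 49 37 35 36 42 34 32 32 31 28 27
  27 27 26 25]
 [21 23 23 24 23 26 29 32 33 33 34 35 36 55 34 40 34 48 34 35 33 32 29 27
  27 27 27 25]
 [21 23 23 24 23 26 29 32 34 34 35 33 28 33 31 34 31 36 37 33 33 32 30 27
  27 27 27 25]
 [21 23 24 24 24 25 30 33 34 34 34 35 36 34 37 
[... 766 characters left out ...]
4 23 25 29 32 34 33 33 33 34 35 34 34 34 35 34 35 34 32 30 27
  27 27 27 26]
 [20 23 23 24 24 25 29 32 34 34 33 33 33 34 33 33 32 33 33 33 33 32 29 27
  27 27 27 26]
 [21 23 24 23 23 25 28 31 32 33 33 33 32 31 30 30 30 30 30 31 31 31 28 27
  26 27 27 26]
 [21 22 23 24 24 24 26 28 29 29 29 29 28 28 27 27 27 27 27 27 27 27 26 26
  26 27 27 26]
 [20 23 23 23 24 24 24 24 24 24 24 24 24 25 25 25 26 26 25 25 26 25 24 25
  26 27 27 26]
 [21 23 23 23 24 23 23 24 23 23 23 23 24 24 25 25 25 26 26 25 25 24 24 25
  26 27 27 26]
 [21 23 23 24 23 24 23 24 23 23 24 24 24 24 24 25 25 25 25 25 25 25 25 25
  27 27 27 26]
 [21 24 26 26 25 23 23 23 23 24 24 24 24 24 24 25 25 25 25 25 26 25 25 26
  27 28 28 27]]
```

Run:
```python
from fit import *
t=load('top4')
ch=lambda d:np.clip(chroma(d),.272,.33)
for z in (58,60,62):
  print(z,fit(t,[box(76,56,0,16)],[648,-48,.012,z],(321,166,28,18),ch))
t0=load('top0');ch=lambda d:np.clip(chroma(d),.22,.265);print((chroma(t0)[170:180,310:356:2]*100).round().astype(int))
print(fit(t0,FIX,[650,-50,.0],(310,146,46,54),ch))
s0=load('side0'); print(fit(s0,FIX,[650,-50,.0],(318,212,66,50),ch))
```

```text
58 (array([ 6.53238682e+02, -4.88093593e+01,  1.28885443e-02,  5.80000000e+01]), np.float64(0.020180692245520267))
60 (array([ 6.52782031e+02, -4.87175684e+01,  1.28437481e-02,  6.00000000e+01]), np.float64(0.02026095819172648))
62 (array([ 6.52318158e+02, -4.85956043e+01,  1.41818312e-02,  6.20000000e+01]), np.float64(0.02062636272026158))
[[17 16 16 16 16 23 25 25 26 26 26 27 26 26 26 25 24 27 27 24 16 17 17]
 [17 17 17 17 17 23 24 25 25 26 26 27 26 26 26 24 24 27 27 24 16 16 16]
 [17 17 17 17 16 23 25 25 25 26 26 27 26 26 26 25 24 26 27 24 17 16 16]
 [17 17 16 17 17 23 25 25 26 26 26 27 26 26 25 25 24 26 27 24 17 16 18]
 [16 16 17 16 16 23 25 25 26 26 26 27 26 26 26 25 25 27 27 24 16 16 17]
 [17 17 17 17 17 24 25 25 25 26 26 27 25 26 26 25 24 27 27 24 16 17 17]
 [17 17 17 17 16 24 25 25 25 26 26 27 26 26 26 25 24 26 27 23 16 16 17]
 [17 18 17 17 18 23 25 25 25 26 26 27 26 26 26 26 24 26 27 23 17 17 17]
 [17 17 17 17 16 24 25 25 25 26 26 27 25 26 26 25 25 26 27 23 17 16 16]
 [17 17 17 17 17 24 25 25 25 26 26 27 25 26 26 25 24 26 27 23 17 17 17]]
(array([ 6.50490772e+02, -5.00504943e+01,  7.69534369e-03]), np.float64(0.06347621486650816))
(array([ 6.47205641e+02, -4.61600674e+01,  1.65564861e-02]), np.float64(0.015912589512980385))
```

Call:
carry_out --plan '[{"hand":0.0,"xyz":[0.008,0.0005,-0.0005],"turn":0.1},{"hand":0.0,"xyz":[0.02,0.001,-0.001],"turn":0.3},{"hand":0.0,"xyz":[0.03,0.001,-0.001],"turn":0.3},{"hand":0.0,"xyz":[0.034,0.001,-0.001],"turn":0.3},{"hand":0.0,"xyz":[0.034,0.001,-0.001],"turn":0.3},{"hand":0.0,"xyz":[0.034,0.001,-0.001],"turn":0.3}]'

```text
clock: 5.9
position: [648.2, -49.0, 88.7]
ee_rot: [0.502, -0.498, -0.501, -0.499]
contact_force: [-0.4, 0.3, -2.6]
gripper_width: 15.8
```

Run:
```python
from fit import *
plan([649,-48.4,72],.012); s=arm.read_state();print(s['contact_force'],s['gripper_width'],s['wrist_torque'])
for n in('side','top'): snap(n,n+'5')
a=load('top5')['img'][140:200,304:364]
b=load('side5')['img'][195:265,315:385]
cv2.imwrite('pics/v5.png',np.hstack([cv2.resize(a,(400,400),interpolation=cv2.INTER_CUBIC),cv2.resize(b,(400,400),interpolation=cv2.INTER_CUBIC)]))
ch=lambda d:np.clip(chroma(d),.27,.33)
for z in (24,25.5,27):
  print(z,fit(load('side5'),COVER,[648,-46,.015,z],(325,212,60,45),ch))
  print(z,fit(load('top5'),[box(76,56,0,16)],[650,-49,.012,z],(318,168,32,20),ch))
```

```text
pos [648.2 -49.   88.7] toolx [ 0.001 -0.    -1.   ] tooly yaw -179.66 j6 [ 0.173  0.568 -0.119  0.    -0.883 -0.167]
shift mm tool [16.7 -0.8  0.6] turn deg -0.35 alt 179.65
[-0.38861409  0.34999032 -2.58574735] 15.827970132807609 [-0.07086571 -0.01556992 -0.0117229 ]
24 (array([ 6.48047804e+02, -4.55227571e+01,  1.80665445e-02,  2.40000000e+01]), np.float64(0.12717764893962835))
24 (array([ 6.53126950e+02, -5.04952778e+01,  1.09342537e-02,  2.40000000e+01]), np.float64(0.02316683822298074))
25.5 (array([ 6.47470852e+02, -4.70423156e+01,  1.86631665e-02,  2.55000000e+01]), np.float64(0.12709450927498653))
25.5 (array([ 6.52819359e+02, -5.04336503e+01,  1.36964097e-02,  2.55000000e+01]), np.float64(0.02362717139486851))
27 (array([ 6.47311025e+02, -4.86272348e+01,  1.51827099e-02,  2.70000000e+01]), np.float64(0.12747449536568717))
27 (array([ 6.52456929e+02, -5.03314534e+01,  1.13073186e-02,  2.70000000e+01]), np.float64(0.02314202047044207))
```

View pics/v5.png

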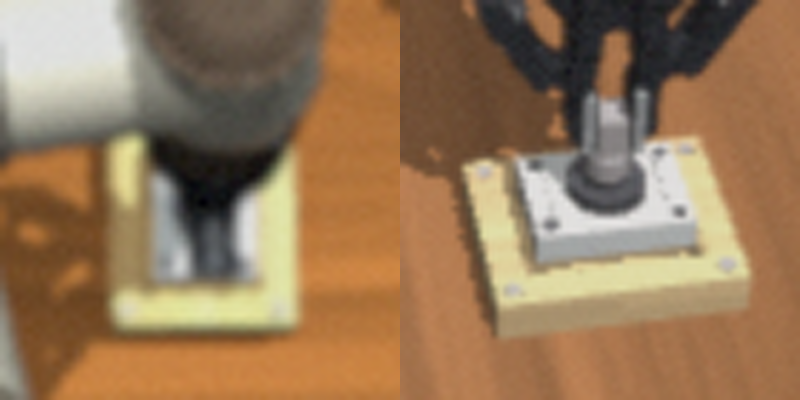

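Call:
carry_out --plan '[{"hand":0.0,"xyz":[0.001,0.001,0.0006],"turn":0},{"hand":0.0,"xyz":[0.003,0.001,0.0006],"turn":0},{"hand":0.0,"xyz":[0.006,0.001,0.0006],"turn":0},{"hand":0.0,"xyz":[0.009,0.001,0.0006],"turn":0},{"hand":0.0,"xyz":[0.01,0.001,0.0006],"turn":0},{"hand":0.0,"xyz":[0.01,0.001,0.0006],"turn":0}]'

```text
clock: 6.75
position: [646.9, -48.4, 78.2]
ee_rot: [-0.501, 0.499, 0.501, 0.498]
contact_force: [0.3, -0.4, -1.7]
gripper_width: 15.4
```

Call:
carry_out --plan '[{"hand":0.0,"xyz":[0.001,0,0],"turn":0},{"hand":0.0,"xyz":[0.0025,0,0],"turn":0},{"hand":0.0,"xyz":[0.004,0,0],"turn":0},{"hand":0.0,"xyz":[0.004,0,0],"turn":0},{"hand":0.0,"xyz":[0.004,0,0],"turn":0}]'

```text
clock: 7.38
position: [646.9, -48.4, 74.3]
ee_rot: [0.501, -0.499, -0.501, -0.499]
contact_force: [-0.5, -0.0, -2.4]
gripper_width: 15.4
```

Call:
carry_out --plan '[{"hand":0.0,"xyz":[0.0008,0,0],"turn":0},{"hand":0.0,"xyz":[0.0016,0,0],"turn":0},{"hand":0.0,"xyz":[0.0022,0,0],"turn":0},{"hand":0.0,"xyz":[0.0022,0,0],"turn":0},{"hand":0.0,"xyz":[0.0022,0,0],"turn":0}]'

```text
clock: 8.0
position: [646.9, -48.4, 72.7]
ee_rot: [0.502, -0.498, -0.501, -0.499]
contact_force: [-2.7, 0.4, 3.4]
gripper_width: 15.3
```

Run:
```python
from fit import *
s=arm.read_state();print(s['contact_force'],s['gripper_width'],s['wrist_torque'])
for n in('side','top'): snap(n,n+'6')
a=load('top6')['img'][140:200,304:364]
b=load('side6')['img'][195:265,315:385]
cv2.imwrite('pics/v6.png',np.hstack([cv2.resize(a,(400,400),interpolation=cv2.INTER_CUBIC),cv2.resize(b,(400,400),interpolation=cv2.INTER_CUBIC)]))
```

```text
[-2.68976416  0.36992085  3.36746137] 15.31287075809573 [ 0.2547773   0.79735095 -0.04231584]
```

View pics/v6.png

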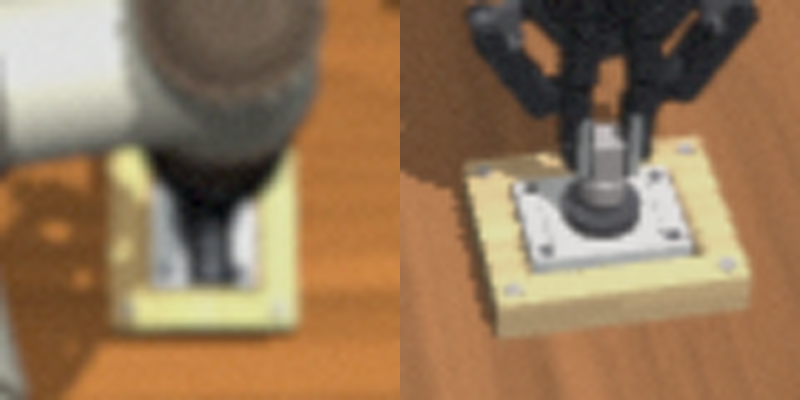

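Call:
carry_out --plan '[{"hand":0.0,"xyz":[0.0007,0,0],"turn":0},{"hand":0.0,"xyz":[0.0014,0,0],"turn":0},{"hand":0.0,"xyz":[0.0014,0,0],"turn":0},{"hand":0.0,"xyz":[0.0014,0,0],"turn":0}]'

```text
clock: 8.6
position: [646.8, -48.4, 72.6]
ee_rot: [0.502, -0.498, -0.501, -0.498]
contact_force: [-6.1, 1.6, 10.7]
gripper_width: 15.9
```

Call:
carry_out --plan '[{"hand":0.0,"xyz":[-0.0012,0,0],"turn":0},{"hand":0.0,"xyz":[-0.0012,0,0],"turn":0},{"hand":0.05,"xyz":[-0.0012,0,0],"turn":0},{"hand":0.05,"xyz":[-0.0012,0,0],"turn":0},{"hand":0.05,"xyz":[-0.0012,0,0],"turn":0},{"hand":0.05,"xyz":[-0.0012,0,0],"turn":0}]'

```text
clock: 9.35
position: [647.0, -48.4, 71.7]
ee_rot: [0.501, -0.499, -0.501, -0.499]
contact_force: [0.2, -0.7, -0.2]
gripper_width: 50.1
```

Run:
```python
from fit import *
s=arm.read_state();print(s['contact_force'],s['gripper_width'],s['position'])
for n in('side',): snap(n,n+'7')
b=load('side7')['img'][195:265,315:385]
cv2.imwrite('pics/v7.png',cv2.resize(b,(560,560),interpolation=cv2.INTER_CUBIC))
```

```text
[ 0.23158704 -0.72940267 -0.24107797] 50.130423429403685 [647.00132163 -48.4093504   71.69092595]
```

View pics/v7.png

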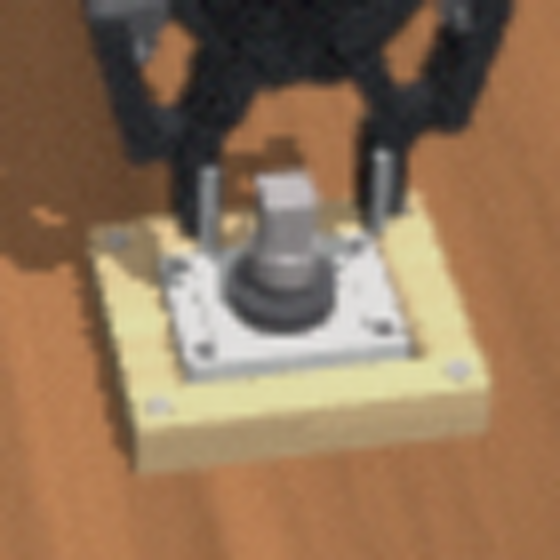

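Call:
carry_out --plan '[{"hand":0.05,"xyz":[-0.02,0,0],"turn":0},{"hand":0.07,"xyz":[-0.06,0,0],"turn":0},{"hand":0.07,"xyz":[-0.1,0,0],"turn":0}]'

```text
clock: 9.78
position: [646.8, -48.4, 172.7]
ee_rot: [-0.501, 0.499, 0.502, 0.498]
contact_force: [-0.3, -0.5, 0.2]
gripper_width: 70.1
```

```bash
cat > pl.py <<'E'
from fit import *
def overlay(fn,p,win,k,biasuv=(0,0)):
    """p=(grip x,y,yaw)"""
    d=load(fn); x,y,w,h=win
    im=cv2.resize(d['img'][y:y+h,x:x+w],None,fx=k,fy=k,interpolation=cv2.INTER_CUBIC)
    c,s=np.cos(p[2]),np.sin(p[2]);R=np.array([[c,-s,0],[s,c,0],[0,0,1]])
    def D(P,col,closed):
        uv=(proj(d,np.asarray(P,float)@R.T+[p[0],p[1],0])-[x,y]+.5)*k-.5
        cv2.polylines(im,[np.round(uv*16).astype(np.int32)],closed,col,1,cv2.LINE_AA,4)
    t=np.linspace(0,2*np.pi,40)
    for r in(14.5,10.5): D(np.c_[128+r*np.cos(t),r*np.sin(t),0*t+20],(255,255,0),True)
    D([[48,-3,50],[48,3,50]],(0,0,255),False);D([[45,0,50],[51,0,50]],(0,0,255),False)
    D([[0,-22.5,42],[0,22.5,42]],(0,255,0),False);D([[-69,0,42],[128,0,42]],(0,255,0),False)
    D([[-70,-35,8],[70,-35,8],[70,35,8],[-70,35,8]],(255,0,255),True)
    return im
E
python3 - <<'E'
from pl import *
p=(495.9,-258.5,.233)
a=overlay('top0',p,(365,165,50,75),8);b=overlay('side0',p,(262,268,110,62),7)
cv2.imwrite('pics/o1.png',a);cv2.imwrite('pics/o2.png',b)
E
```

View pics/o1.png

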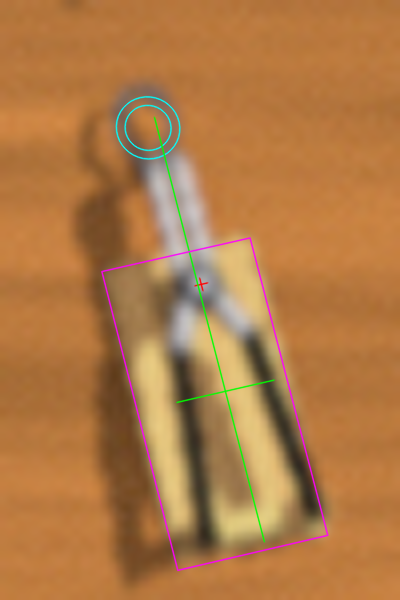

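View pics/o2.png

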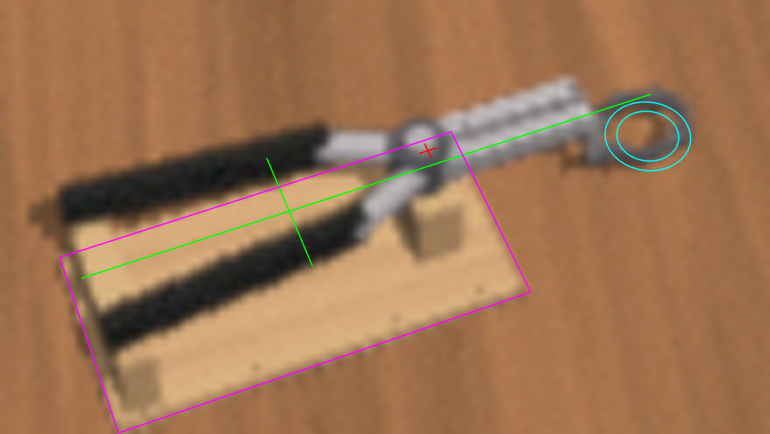

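```bash
cat >> pl.py <<'E'
def handles(th=9):
    out=[]
    for sg in(1,-1):
        P=[]
        for x in(21,-69):
            yo=22.5-0.095*x
            for y in(yo,yo-th):
                for z in(34,50): P.append([x,sg*y,z])
        out.append(np.array(P))
    return out
dark=lambda d:-np.clip(d['img'].max(2).astype(float),45,100)
E
python3 - <<'E'
from pl import *
for th in(8,10,12):
    for fn,w in(('top0',(372,196,40,44)),('side0',(258,272,70,55))):
        for p0 in([496,-257,.22],):
            p,c=fit(load(fn),handles(th),p0,w,dark); print(th,fn,p.round(3),round(c,3), 'ring',(p[:2]+128*np.array([np.cos(p[2]),np.sin(p[2])])).round(1))
d=load('top0');print(d['img'].max(2)[205:236,382:408])
E
```

```text
8 top0 [ 5.00318e+02 -2.57222e+02  2.29000e-01] 0.577 ring [ 625.  -228.1]
8 side0 [ 4.94598e+02 -2.54763e+02  2.48000e-01] 0.272 ring [ 618.7 -223.4]
10 top0 [ 4.98695e+02 -2.58655e+02  2.10000e-01] 0.651 ring [ 623.9 -232. ]
10 side0 [ 4.94688e+02 -2.54775e+02  2.46000e-01] 0.354 ring [ 618.8 -223.6]
12 top0 [ 4.97619e+02 -2.57169e+02  2.43000e-01] 0.706 ring [ 621.9 -226.4]
12 side0 [ 4.94300e+02 -2.53381e+02  2.76000e-01] 0.424 ring [ 617.5 -218.5]
[[162 159 147 131 138 178 199 200 212 210 190 174 180 188 185 196 193 188
  184 186 182 183 184 182 183 183]
 [162 163 162 148 151 179 199 211 225 226 215 193 174 152 135 157 188 200
  192 187 186 189 189 188 188 191]
 [175 190 185 160 148 170 189 213 225 226 225 219 186 130  84 124 182 204
  197 190 191 189 190 192 189 191]
 [192 212 206 169 133 134 166 198 220 226 229 228 205 141  71  90 167 201
  194 184 185 185 186 185 184 186]
 [206 226 218 173 115  92 120 166 201 221 226 228 216 166  91  71 141 190
  187 179 177 179 177 177 179 179]
 [214 228 227 190 121  66  97 145 179 202 222 227 224 189 118  63 109 175
  189 182 175 180 179 17
[... 2036 characters left out ...]
24 225 215
  179 156 135  99  99 143 179 188]
 [141 175 168 165 190 202 179 119  64 109 186 219 223 224 223 224 214 193
  165 149 140 137 151 176 189 191]
 [138 172 176 159 165 159 145 107  54  90 161 207 209 201 197 193 182 163
  154 145 148 158 179 195 197 196]
 [128 156 157 140 127 121 120  95  63  79 138 179 172 165 160 155 150 141
  155 163 168 172 180 194 198 195]
 [120 129 130 116 109 118 121 109  92 107 140 160 157 143 145 158 159 162
  172 183 187 186 187 193 196 192]
 [118 118 115 115 118 140 147 145 138 144 169 181 171 163 166 182 185 185
  190 193 193 192 193 193 190 188]
 [118 122 127 130 140 162 177 177 172 176 189 196 192 187 191 196 197 195
  196 196 193 192 194 190 190 189]]
```

Run:
```python
from pl import *
for lo,hi in((50,110),(55,140)):
  dk=lambda d:-np.clip(d['img'].max(2).astype(float),lo,hi)
  for th in(4,5,6,7,8):
    for fn,w in(('top0',(372,200,40,36)),('side0',(258,272,70,55))):
        best=min((fit(load(fn),handles(th),p0,w,dk) for p0 in([496,-257,.235],[499,-255,.235])),key=lambda r:r[1]); p,c=best
        print(lo,th,fn,p.round(3),round(c,3), 'ring',(p[:2]+128*np.array([np.cos(p[2]),np.sin(p[2])])).round(1))
```

```text
50 4 top0 [ 4.89149e+02 -2.61253e+02  2.24000e-01] 0.403 ring [ 614.  -232.9]
50 4 side0 [ 4.92741e+02 -2.55925e+02  2.35000e-01] 0.205 ring [ 617.2 -226.1]
50 5 top0 [ 4.93522e+02 -2.60050e+02  2.26000e-01] 0.379 ring [ 618.3 -231.4]
50 5 side0 [ 4.93540e+02 -2.55807e+02  2.41000e-01] 0.169 ring [ 617.8 -225.3]
50 6 top0 [ 4.96349e+02 -2.59597e+02  2.22000e-01] 0.399 ring [ 621.2 -231.4]
50 6 side0 [ 4.94480e+02 -2.55741e+02  2.38000e-01] 0.168 ring [ 618.9 -225.5]
50 7 top0 [ 4.96744e+02 -2.59648e+02  2.24000e-01] 0.451 ring [ 621.5 -231.2]
50 7 side0 [ 4.94630e+02 -2.55638e+02  2.46000e-01] 0.195 ring [ 618.8 -224.4]
50 8 top0 [ 4.96451e+02 -2.59521e+02  2.11000e-01] 0.505 ring [ 621.6 -232.8]
50 8 side0 [ 4.94655e+02 -2.55113e+02  2.47000e-01] 0.24 ring [ 618.8 -223.9]
55 4 top0 [ 4.92206e+02 -2.60553e+02  2.25000e-01] 0.465 ring [ 617. -232.]
55 4 side0 [ 4.92165e+02 -2.55566e+02  2.42000e-01] 0.205 ring [ 616.4 -224.9]
55 5 top0 [ 4.94155e+02 -2.60093e+02  2.19000e-01] 0.417 ring [ 619.1 -232.2]
55 5 side0 [ 4.92982e+02 -2.55598e+02  2.41000e-01] 0.163 ring [ 617.3 -225.1]
55 6 top0 [ 4.95913e+02 -2.59715e+02  2.20000e-01] 0.401 ring [ 620.8 -231.7]
55 6 side0 [ 4.93293e+02 -2.55599e+02  2.46000e-01] 0.146 ring [ 617.4 -224.4]
55 7 top0 [ 4.96263e+02 -2.59842e+02  2.12000e-01] 0.427 ring [ 621.4 -232.9]
55 7 side0 [ 4.93831e+02 -2.55521e+02  2.46000e-01] 0.157 ring [ 618.  -224.3]
55 8 top0 [ 4.97338e+02 -2.59549e+02  2.11000e-01] 0.471 ring [ 622.5 -232.7]
55 8 side0 [ 4.94124e+02 -2.55522e+02  2.45000e-01] 0.189 ring [ 618.3 -224.5]
```

Run:
```python
from h import *
plan([495,-257.6,110],.232+np.pi/2)
```

```text
pos [646.8 -48.4 172.7] toolx [-0.001 -0.    -1.   ] tooly yaw -179.66 j6 [ 0.174  0.482 -0.033  0.    -1.056 -0.168]
shift mm tool [  62.9  153.  -208.3] turn deg 77.05 alt -102.95
```

Call:
carry_out --plan '[{"hand":0.075,"xyz":[0,0.008,-0.01],"turn":4},{"hand":0.075,"xyz":[0,0.025,-0.034],"turn":13},{"hand":0.075,"xyz":[0,0.045,-0.061],"turn":22},{"hand":0.075,"xyz":[0.0,0.065,-0.088],"turn":31},{"hand":0.075,"xyz":[0.01,0.085,-0.116],"turn":40},{"hand":0.075,"xyz":[0.02,0.105,-0.143],"turn":49},{"hand":0.075,"xyz":[0.03,0.123,-0.168],"turn":58},{"hand":0.075,"xyz":[0.045,0.14,-0.19],"turn":67},{"hand":0.075,"xyz":[0.055,0.15,-0.204],"turn":74},{"hand":0.075,"xyz":[0.063,0.153,-0.2083],"turn":77},{"hand":0.075,"xyz":[0.063,0.153,-0.2083],"turn":77},{"hand":0.075,"xyz":[0.063,0.153,-0.2083],"turn":77}]'

```text
clock: 11.28
position: [495.6, -257.5, 109.3]
ee_rot: [-0.083, 0.702, 0.082, 0.703]
contact_force: [-0.1, 0.5, 0.4]
gripper_width: 75.0
```

Run:
```python
from pl import *
for n in('side','top'): snap(n,n+'8')
plan([495,-257.6,40],.232+np.pi/2)
ch=lambda d:np.clip(chroma(d),.27,.33)
S=load('side8');T=load('top8')
print('side cover',fit(S,COVER,[647,-46,.017,10],(325,208,60,48),ch))
print('top cover',fit(T,COVER,[650,-50,.01,10],(316,155,36,38),ch))
cf=lambda d:np.clip(chroma(d),.22,.265)
print('side fix',fit(S,FIX,[647,-46,.017],(318,212,66,50),cf)); print('top fix',fit(T,FIX,[650,-50,.01],(310,146,46,54),cf))
b=S['img'][200:330,255:385];a=T['img'][150:240,310:410]
cv2.imwrite('pics/v8.png',np.hstack([cv2.resize(a,(400,360),interpolation=cv2.INTER_CUBIC),cv2.resize(b,(360,360),interpolation=cv2.INTER_CUBIC)]))
```

```text
pos [ 495.7 -257.4  109.4] toolx [ 0.001 -0.    -1.   ] tooly yaw 103.4 j6 [-0.189  0.413 -0.339  0.    -0.818 -1.148]
shift mm tool [69.4 -0.  -0.8] turn deg 0.1 alt -179.9
side cover (array([ 6.46973399e+02, -4.22338644e+01,  2.52688311e-02,  1.00000000e+01]), np.float64(0.10883118534767622))
top cover (array([ 6.48858213e+02, -5.43422400e+01,  1.00401083e-01,  1.00000000e+01]), np.float64(0.5948625250246922))
side fix (array([ 6.47257580e+02, -4.58114288e+01,  1.67599011e-02]), np.float64(0.05626648328725816))
top fix (array([629.18996974, -78.3430956 ,   0.88059618]), np.float64(0.39367956503500834))
```

View pics/v8.png

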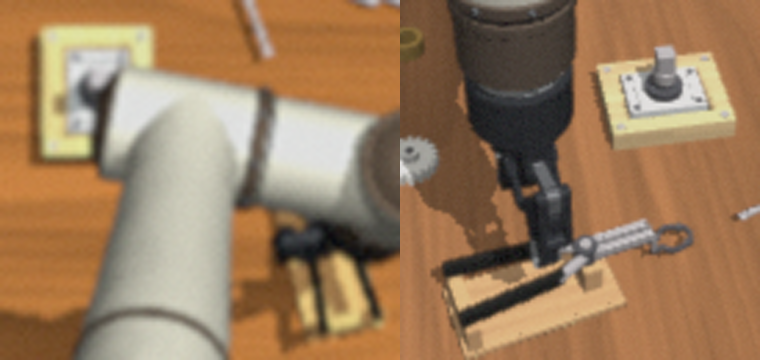

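Run:
```python
from pl import *
S=load('side8')
ch=lambda d:np.clip(chroma(d),.27,.33)
parts=[box(76,56,12,16),cyl(19,16,24),cyl(10,24,31),cyl(12,31,43),box(17,17,43,65)]
for z in (9,10,11,12,14): print(z,fit(S,parts,[647,-46,.017,z],(325,208,60,48),ch))
# axle top part: zoom
x,y,w,h=325,205,60,50;k=12
im=cv2.resize(S['img'][y:y+h,x:x+w],None,fx=k,fy=k,interpolation=cv2.INTER_CUBIC)
p=[647.2,-46.,.017]; c,s=np.cos(p[2]),np.sin(p[2]);R=np.array([[c,-s,0],[s,c,0],[0,0,1]])
def D(P,col):
    uv=(proj(S,np.asarray(P,float)@R.T+[p[0],p[1],0])-[x,y]+.5)*k-.5
    cv2.polylines(im,[np.round(uv*16).astype(np.int32)],True,col,1,cv2.LINE_AA,4)
sq=lambda a,b,z:[[a,b,z],[-a,b,z],[-a,-b,z],[a,-b,z]]
D(sq(8.5,8.5,75),(0,0,255));D(sq(38,28,26),(255,0,255));D(sq(60,50,22),(255,255,0));D(sq(60,50,0),(255,255,0));D(sq(42.75,32.75,22),(0,255,0));D(sq(39.75,29.75,19),(0,255,0))
t=np.linspace(0,6.28,40)
for r,z in((19,34),(19,26),(12,41),(12,53)): D(np.c_[r*np.cos(t),r*np.sin(t),0*t+z],(255,128,0))
cv2.imwrite('pics/o8.png',im)
```

```text
9 (array([ 6.45987717e+02, -4.84644227e+01,  1.76239852e-02,  9.00000000e+00]), np.float64(0.04776982860910665))
10 (array([ 6.45730012e+02, -4.94893351e+01,  1.45571581e-02,  1.00000000e+01]), np.float64(0.04666180118404467))
11 (array([ 6.45495941e+02, -5.04978773e+01,  1.09050081e-02,  1.10000000e+01]), np.float64(0.045490528421417396))
12 (array([ 6.45313562e+02, -5.14708576e+01,  1.07820746e-02,  1.20000000e+01]), np.float64(0.04459310869319146))
14 (array([ 6.44743152e+02, -5.34723949e+01,  6.83197157e-03,  1.40000000e+01]), np.float64(0.04305698989321565))
```

View pics/o8.png

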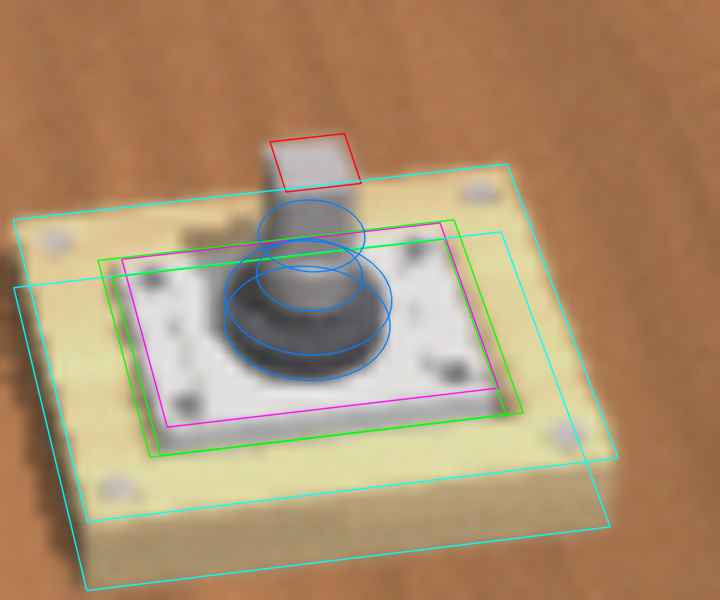

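Call:
carry_out --plan '[{"hand":0.07,"xyz":[0.012,0,-0.0005],"turn":0},{"hand":0.07,"xyz":[0.032,0,-0.0005],"turn":0},{"hand":0.07,"xyz":[0.05,0,-0.0005],"turn":0},{"hand":0.07,"xyz":[0.061,0,-0.0005],"turn":0},{"hand":0.07,"xyz":[0.067,0,-0.0005],"turn":0},{"hand":0.07,"xyz":[0.069,0,-0.0005],"turn":0},{"hand":0.07,"xyz":[0.069,0,-0.0005],"turn":0},{"hand":0.07,"xyz":[0.069,0,-0.0005],"turn":0}]'

```text
clock: 12.38
position: [495.0, -257.8, 40.4]
ee_rot: [-0.082, 0.702, 0.082, 0.703]
contact_force: [-0.1, -0.1, -0.4]
gripper_width: 69.8
```

Run:
```python
from pl import *
for n in('side','top'): snap(n,n+'9')
plan([495,-257.6,40],.232+np.pi/2); print(arm.read_state()['contact_force'])
S=load('side9')
cv2.imwrite('pics/v9.png',cv2.resize(S['img'][250:340,250:370],(800,600),interpolation=cv2.INTER_CUBIC))
```

```text
pos [ 494.9 -257.8   40.4] toolx [ 0.001 -0.    -1.   ] tooly yaw 103.34 j6 [-0.19   0.509 -0.4    0.    -0.66  -1.148]
shift mm tool [0.4 0.1 0.2] turn deg 0.04 alt -179.96
[ 0.59464951 -0.43661907 -0.68359487]
```

View pics/v9.png

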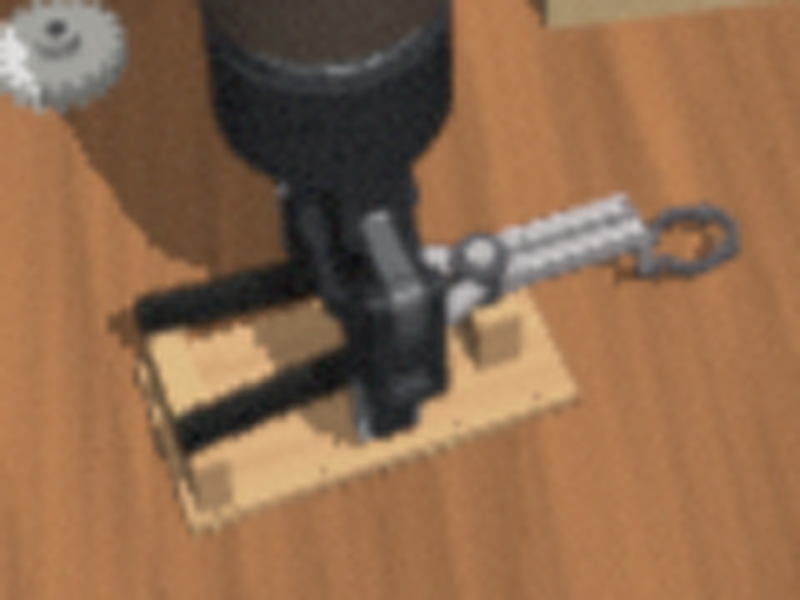

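Call:
carry_out --plan '[{"hand":0.055,"xyz":[0.0,0,0],"turn":0},{"hand":0.045,"xyz":[0.0,0,0],"turn":0},{"hand":0.035,"xyz":[0.0,0,0],"turn":0},{"hand":0.02,"xyz":[0.0,0,0],"turn":0},{"hand":0.0,"xyz":[0.0,0,0],"turn":0},{"hand":0.0,"xyz":[0.0,0,0],"turn":0},{"hand":0.0,"xyz":[0.0,0,0],"turn":0},{"hand":0.0,"xyz":[0.0,0,0],"turn":0},{"hand":0.0,"xyz":[0.0,0,0],"turn":0}]'

```text
clock: 13.6
position: [493.6, -258.2, 42.0]
ee_rot: [-0.083, 0.703, 0.082, 0.702]
contact_force: [-5.7, 0.1, 13.7]
gripper_width: 33.5
```

Run:
```python
from pl import *
for n in('side','top'): snap(n,n+'10')
plan([495,-257.6,40],.232+np.pi/2); print(arm.read_state()['contact_force'],arm.read_state()['gripper_width'])
S=load('side10')
cv2.imwrite('pics/v10.png',cv2.resize(S['img'][250:340,250:370],(800,600),interpolation=cv2.INTER_CUBIC))
```

```text
pos [ 493.6 -258.2   42. ] toolx [-0.002 -0.001 -1.   ] tooly yaw 103.43 j6 [-0.19   0.506 -0.401  0.002 -0.666 -1.148]
shift mm tool [2.  0.3 1.5] turn deg 0.14 alt -179.86
[-5.24766169  0.36824411 13.94219975] 33.28572224723574
```

View pics/v10.png

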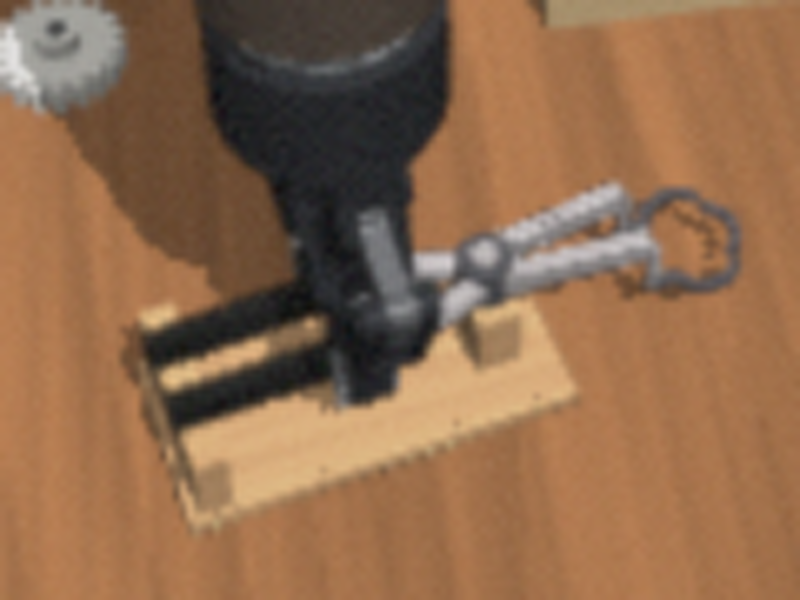

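Call:
carry_out --plan '[{"hand":0.0,"xyz":[-0.003,0,0],"turn":0},{"hand":0.0,"xyz":[-0.01,0,0],"turn":0},{"hand":0.0,"xyz":[-0.025,0,0],"turn":0},{"hand":0.0,"xyz":[-0.045,0,0],"turn":0},{"hand":0.0,"xyz":[-0.065,0,0],"turn":0},{"hand":0.0,"xyz":[-0.075,0,0],"turn":0},{"hand":0.0,"xyz":[-0.078,0,0],"turn":0},{"hand":0.0,"xyz":[-0.078,0,0],"turn":0},{"hand":0.0,"xyz":[-0.078,0,0],"turn":0}]'

```text
clock: 14.82
position: [494.1, -257.5, 117.1]
ee_rot: [-0.082, 0.703, 0.082, 0.702]
contact_force: [0.2, -0.5, -1.5]
gripper_width: 33.4
```

Run:
```python
from pl import *
for n in('side','top'): snap(n,n+'11')
s=arm.read_state();plan([523,-78,120],.232+np.pi/2); print(s['contact_force'],s['wrist_torque'],s['gripper_width'])
S=load('side11');T=load('top11')
cv2.imwrite('pics/v11.png',np.hstack([cv2.resize(S['img'][220:310,270:370],(480,432),interpolation=cv2.INTER_CUBIC),cv2.resize(T['img'][160:230,360:420],(310,432),interpolation=cv2.INTER_CUBIC)]))
```

```text
pos [ 494.3 -257.6  117.2] toolx [-0.001  0.    -1.   ] tooly yaw 103.33 j6 [-0.19   0.402 -0.332 -0.    -0.838 -1.148]
shift mm tool [ -2.8 168.1  69.4] turn deg 0.03 alt -179.97
[ 0.2900853   0.10250315 -0.99345086] [-0.01650519  0.01070253 -0.03707563] 33.30559105774732
```

View pics/v11.png

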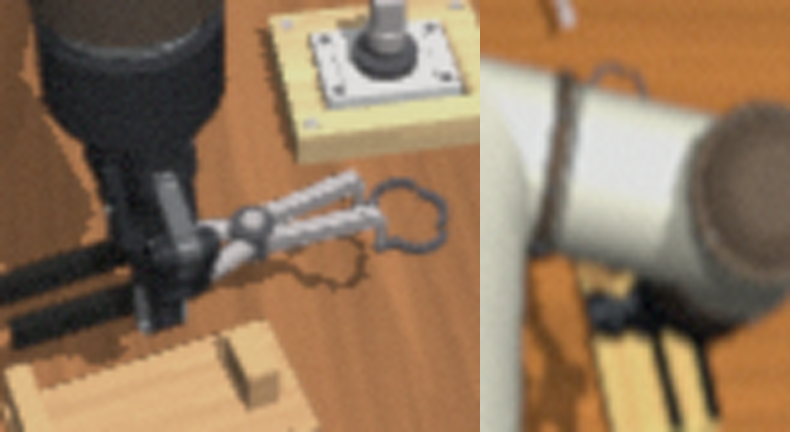

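Call:
carry_out --plan '[{"hand":0.0,"xyz":[-0.003,0.006,0.002],"turn":0},{"hand":0.0,"xyz":[-0.004,0.02,0.008],"turn":0},{"hand":0.0,"xyz":[-0.004,0.045,0.018],"turn":0},{"hand":0.0,"xyz":[-0.004,0.075,0.031],"turn":0},{"hand":0.0,"xyz":[-0.004,0.105,0.043],"turn":0},{"hand":0.0,"xyz":[-0.004,0.133,0.054],"turn":0},{"hand":0.0,"xyz":[-0.004,0.153,0.063],"turn":0},{"hand":0.0,"xyz":[-0.004,0.164,0.067],"turn":0},{"hand":0.0,"xyz":[-0.004,0.1683,0.0688],"turn":0},{"hand":0.0,"xyz":[-0.004,0.1683,0.0688],"turn":0},{"hand":0.0,"xyz":[-0.004,0.1683,0.0688],"turn":0},{"hand":0.0,"xyz":[-0.004,0.1683,0.0688],"turn":0}]'

```text
clock: 16.42
position: [522.6, -78.6, 121.9]
ee_rot: [-0.082, 0.702, 0.082, 0.702]
contact_force: [-0.0, 0.4, -1.7]
gripper_width: 33.1
```

Run:
```python
from pl import *
for n in('side','top'): snap(n,n+'12')
s=arm.read_state();plan([522.4,-77.9,120],.2327+np.pi/2); print(s['contact_force'],s['wrist_torque'],s['gripper_width'])
S=load('side12');T=load('top12')
cv2.imwrite('pics/v12.png',cv2.resize(S['img'][190:265,300:400],(800,600),interpolation=cv2.INTER_CUBIC))
cv2.imwrite('pics/v12t.png',cv2.resize(T['img'][140:215,300:400],(800,600),interpolation=cv2.INTER_CUBIC))
```

```text
pos [522.7 -78.5 121.9] toolx [-0. -0. -1.] tooly yaw 103.29 j6 [ 0.158  0.354 -0.398 -0.    -0.819 -1.497]
shift mm tool [ 1.9  0.6 -0.1] turn deg -0.04 alt 179.96
[ 0.15404422  0.33117705 -1.42925239] [-0.00171948  0.04832781  0.00132118] 33.1791313367236
```

View pics/v12.png

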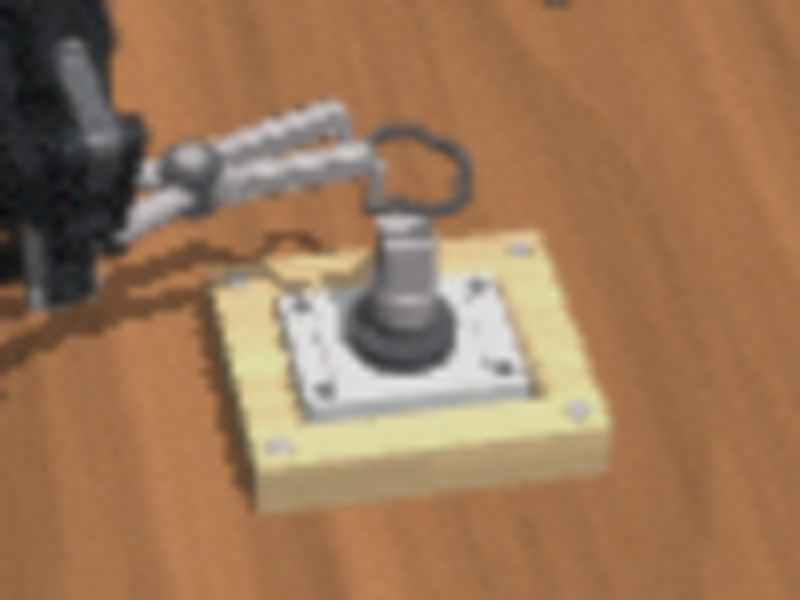

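View pics/v12t.png

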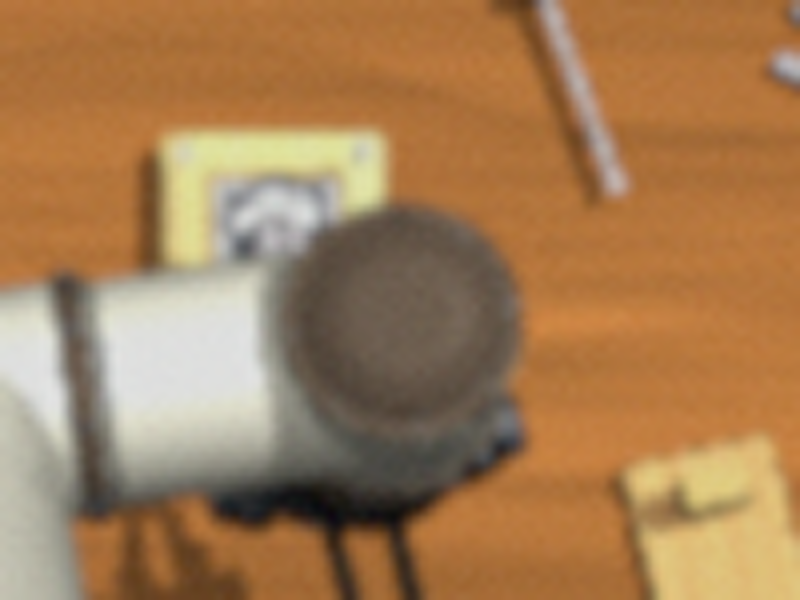

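```bash
cat > ov.py <<'E'
from pl import *
def draw(fn,win,k,circ=(),lines=(),out='o.png'):
    d=load(fn); x,y,w,h=win
    im=cv2.resize(d['img'][y:y+h,x:x+w],None,fx=k,fy=k,interpolation=cv2.INTER_CUBIC)
    t=np.linspace(0,2*np.pi,60)
    def D(P,col,cl=False):
        uv=(proj(d,np.asarray(P,float))-[x,y]+.5)*k-.5
        cv2.polylines(im,[np.round(uv*16).astype(np.int32)],cl,col,1,cv2.LINE_AA,4)
    for cx,cy,z,r,col in circ: D(np.c_[cx+r*np.cos(t),cy+r*np.sin(t),0*t+z],col,True)
    for P,col in lines: D(P,col)
    cv2.imwrite('pics/'+out,im)
E
python3 - <<'E'
from ov import *
S=load('side12');S8=load('side8')
ch=lambda d:np.clip(chroma(d),.27,.33)
parts=lambda b:[box(76,56,b,16),cyl(19,16,24),cyl(10,24,31),cyl(12,31,43),box(17,17,43,65)]
for b in(6,8,10):
    print(b,fit(S8,parts(b),[647,-46,.017,10],(325,208,60,48),ch))
# axle-only: square top part silhouette above plate
print(fit(S8,[box(17,17,43,65),box(76,56,8,16)],[647,-46,.017,10],(340,208,20,18),lambda d:np.clip(chroma(d),.27,.33),free=(0,1)))
ax=(646.9,-48.4); rg=np.array([522.5,-78.2])+128*np.array([np.cos(.2322),np.sin(.2322)]);print(rg)
b=np.array([-.7,1.8])
c=[(*(rg+b),99.9,r,(255,255,0)) for r in(14.3,18.3)]+[(ax[0]+b[0],ax[1]+b[1],z,r,(0,0,255)) for z,r in((53,12),(34,19),(75,12))]
draw('side12',(320,200,50,45),16,c,out='o12.png')
rt=rg+[1.8,-1.8];at=np.array(ax)+[1.8,-1.8]
c=[(*rt,99.9,r,(255,255,0)) for r in(14.3,18.3)]+[(*at,z,r,(0,0,255)) for z,r in((53,12),(34,19),(75,12))]
draw('top12',(310,150,50,35),16,c,out='o12t.png')
E
```

```text
6 (array([ 6.46269617e+02, -4.61373637e+01,  2.27645362e-02,  1.00000000e+01]), np.float64(0.041408834793440465))
8 (array([ 6.46062737e+02, -4.73178194e+01,  9.66801778e-03,  1.00000000e+01]), np.float64(0.03156072897894646))
10 (array([ 6.46016853e+02, -4.83006263e+01,  4.18103993e-03,  1.00000000e+01]), np.float64(0.03367002221055221))
(array([ 6.45587106e+02, -4.73420569e+01,  1.70000000e-02,  1.00000000e+01]), np.float64(0.053087248472793586))
[647.06479854 -48.74476337]
```

View pics/o12.png

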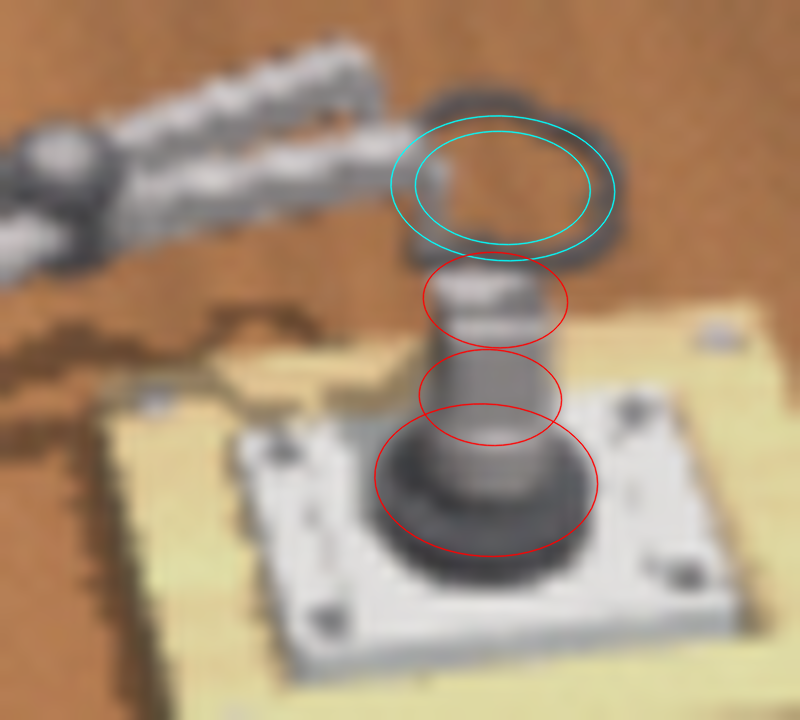

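View pics/o12t.png

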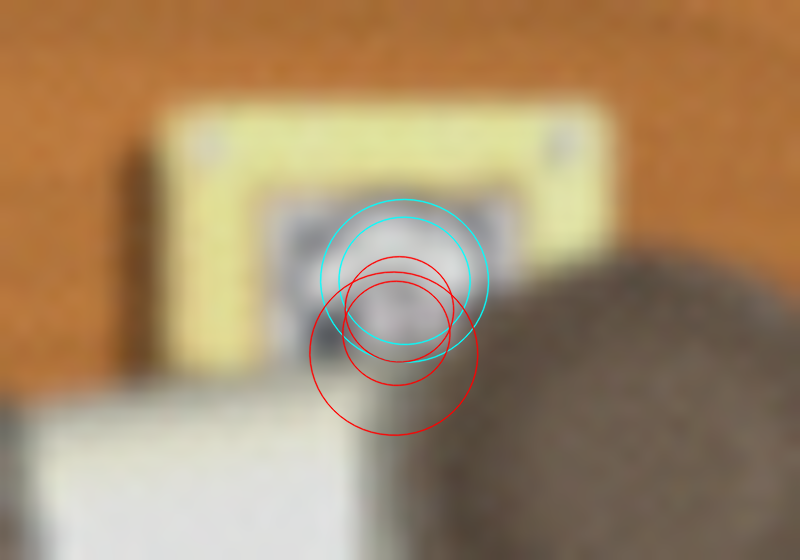

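```bash
cat > rect.py <<'E'
from ov import *
def rect(fn,org,yaw,z,half=28,k=10,bias=(0,0)):
    d=load(fn); n=2*half*k
    j,i=np.meshgrid(np.arange(n),np.arange(n))
    u=(n/2-i)/k  # up = forward
    v=(n/2-j)/k  # left = +y
    c,s=np.cos(yaw),np.sin(yaw)
    P=np.stack([org[0]+bias[0]+c*u-s*v,org[1]+bias[1]+s*u+c*v,0*u+z],-1).reshape(-1,3)
    m=proj(d,P).astype(np.float32).reshape(n,n,2)
    im=cv2.remap(d['img'],m[...,0],m[...,1],cv2.INTER_CUBIC)
    for r in range(-20,21,10):
        q=int(n/2-r*k); cv2.line(im,(q,0),(q,8 if r else n),(0,255,0),1); cv2.line(im,(0,q),(8 if r else n,q),(0,255,0),1)
    for r,col in((12,(0,0,255)),(14.3,(255,255,0))): cv2.circle(im,(n//2,n//2),int(r*k),col,1,cv2.LINE_AA)
    return im
E
python3 - <<'E'
from rect import *
rg=np.array([647.06,-48.74])
ims=[cv2.resize(rect(f,rg,.2322,99.9,bias=b),(400,400)) for f,b in(('side12',(-.7,1.8)),('top12',(1.8,-1.8)))]
cv2.imwrite('pics/r12.png',np.hstack(ims))
ax=(646.9,-48.4)
ims=[cv2.resize(rect(f,ax,.012,75,bias=b),(400,400)) for f,b in(('side12',(-.7,1.8)),('top12',(1.8,-1.8)))]
cv2.imwrite('pics/r12a.png',np.hstack(ims))
E
```

```text
(no output)
```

View pics/r12.png

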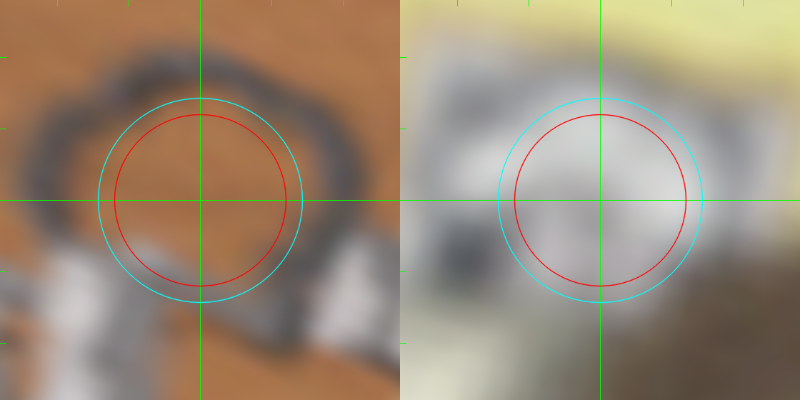

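View pics/r12a.png

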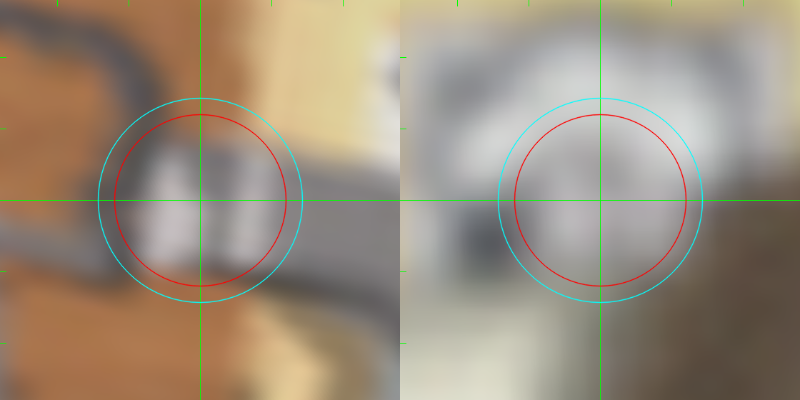

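Run:
```python
from rect import *
import fit as F
def ringfit(fn,win,c0,z,yaw=.2325,ro=14.5,ri=10.5):
    d=load(fn);x,y,w,h=win
    I=chroma(d)[y:y+h,x:x+w]; t=np.linspace(0,2*np.pi,60)
    t=t
    def rend(cx,cy):
        m=np.zeros((h*8,w*8),np.uint8)
        for zz in(z-1.5,z+1.5):
          mm=np.zeros_like(m)
          for r,v in((ro,255),(ri,0)):
            uv=proj(d,np.c_[cx+r*np.cos(t),cy+r*np.sin(t),0*t+zz]); q=((uv-[x,y]+.5)*8-.5)
            cv2.fillPoly(mm,[np.round(q*16).astype(np.int32)],v,shift=4)
          m=np.maximum(m,mm)
        return cv2.resize(m,(w,h),interpolation=cv2.INTER_AREA)/255.
    # weight: front part only
    j,i=np.meshgrid(np.arange(w)+x,np.arange(h)+y)
    P=ray(d,np.c_[j.ravel(),i.ravel()],z); u=(P[:,0]-c0[0])*np.cos(yaw)+(P[:,1]-c0[1])*np.sin(yaw)
    v=-(P[:,0]-c0[0])*np.sin(yaw)+(P[:,1]-c0[1])*np.cos(yaw)
    W=((u>-7)&(u<22)&(abs(v)<22)).astype(float)
    def cost(q):
        a=rend(c0[0]+q[0],c0[1]+q[1]).ravel();A=np.c_[a,np.ones_like(a)]*W[:,None];b=I.ravel()*W
        r=b-A@np.linalg.lstsq(A,b,rcond=None)[0];return (r**2).sum()/(((I.ravel()-I.ravel()[W>0].mean())*W)**2).sum()
    res=minimize(cost,[0,0],method='Nelder-Mead',options=dict(initial_simplex=[[0,0],[5,0],[0,5]],xatol=.02))
    return np.array(c0)+res.x,res.fun
print(ringfit('side0',(338,276,30,20),[618,-225],20))
print(ringfit('side8',(338,276,30,20),[618,-225],20))
print(ringfit('side9',(338,276,30,20),[618,-225],20))
print(ringfit('top0',(370,170,26,24),[622,-230],20))
```

```text
(array([ 620.72563383, -224.09801394]), np.float64(0.21839069200938285))
(array([ 620.7764374, -224.0204227]), np.float64(0.2144199328539242))
(array([ 620.80310988, -224.07111406]), np.float64(0.21344812783233164))
(array([ 623.52878094, -228.07260951]), np.float64(0.3413639359246146))
```

Run:
```python
from rect import *
g=np.array([494.2,-258]); rg=g+128*np.array([np.cos(.2325),np.sin(.2325)]); print(rg)
ims=[cv2.resize(rect(f,rg,.2325,20,bias=b),(400,400)) for f,b in(('side0',(-.7,1.8)),('top0',(1.8,-1.8)))]
cv2.imwrite('pics/r0.png',np.hstack(ims))
g=np.array([494.2,-257.6]); rg=g+128*np.array([np.cos(.2325),np.sin(.2325)])
ims=[cv2.resize(rect(f,rg,.2325,95.2,bias=b),(400,400)) for f,b in(('side11',(-.7,1.8)),('top11',(1.8,-1.8)))]
cv2.imwrite('pics/r11.png',np.hstack(ims))
```

```text
[ 618.75595636 -228.50739526]
```

View pics/r0.png

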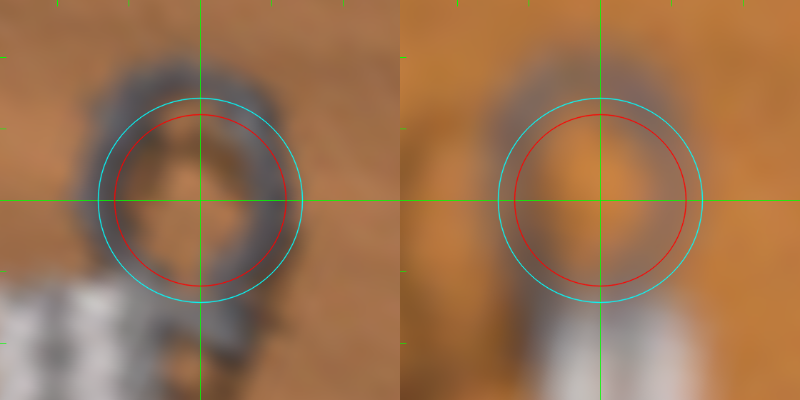

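View pics/r11.png

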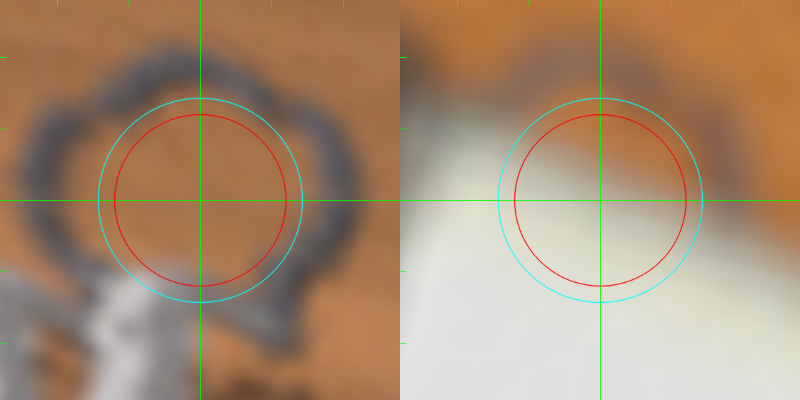

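Call:
carry_out --plan '[{"hand":0.0,"xyz":[0.005,0.0004,-0.0013],"turn":0},{"hand":0.0,"xyz":[0.013,0.0004,-0.0013],"turn":0},{"hand":0.0,"xyz":[0.018,0.0004,-0.0013],"turn":0},{"hand":0.0,"xyz":[0.02,0.0004,-0.0013],"turn":0},{"hand":0.0,"xyz":[0.02,0.0004,-0.0013],"turn":0},{"hand":0.0,"xyz":[0.02,0.0004,-0.0013],"turn":0}]'

```text
clock: 17.27
position: [521.6, -77.9, 102.1]
ee_rot: [-0.082, 0.702, 0.082, 0.702]
contact_force: [0.5, 0.2, -1.8]
gripper_width: 33.1
```

Run:
```python
from rect import *
for n in('side','top'): snap(n,n+'13')
s=arm.read_state();plan([522.4,-77.9,59.5],.2327+np.pi/2); print(s['contact_force'],s['wrist_torque'],s['gripper_width'])
p=s['position'][:2]; z=s['position'][2]-22
rg=p+128*np.array([np.cos(.2325),np.sin(.2325)]); print(rg,z)
r=rect('side13',rg,.2325,z,bias=(-.7,1.8));a=rect('side13',(646.9,-48.4),.012,75,bias=(-.7,1.8))
cv2.imwrite('pics/r13.png',np.hstack([cv2.resize(r,(400,400)),cv2.resize(a,(400,400))]))
r=rect('top13',rg,.2325,z,bias=(1.8,-1.8));a=rect('top13',(646.9,-48.4),.012,75,bias=(1.8,-1.8))
cv2.imwrite('pics/r13t.png',np.hstack([cv2.resize(r,(400,400)),cv2.resize(a,(400,400))]))
S=load('side13')
cv2.imwrite('pics/v13.png',cv2.resize(S['img'][200:250,315:380],(780,600),interpolation=cv2.INTER_CUBIC))
```

```text
pos [521.6 -77.9 102.1] toolx [ 0.  0. -1.] tooly yaw 103.34 j6 [ 0.16   0.378 -0.422  0.    -0.77  -1.498]
shift mm tool [42.6 -0.2  0.8] turn deg 0.0 alt -180.0
[-0.51690105 -0.56025188 -2.02755028] [-0.00110072  0.05502082  0.06103324] 33.081360566776475
[646.11500427 -48.43466741] 80.121043913282
```

View pics/r13.png

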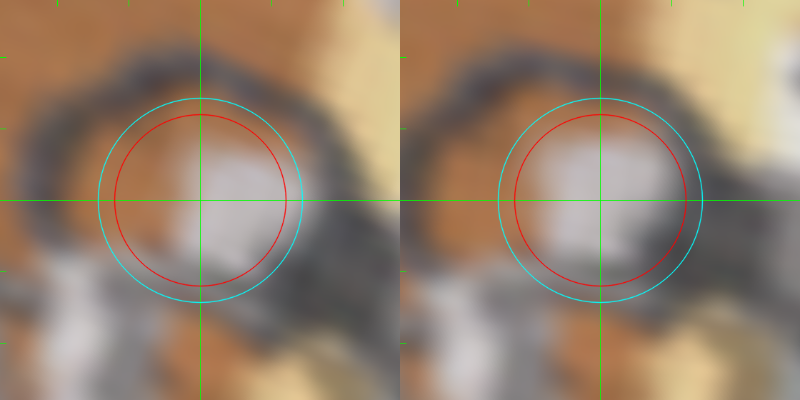

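View pics/r13t.png

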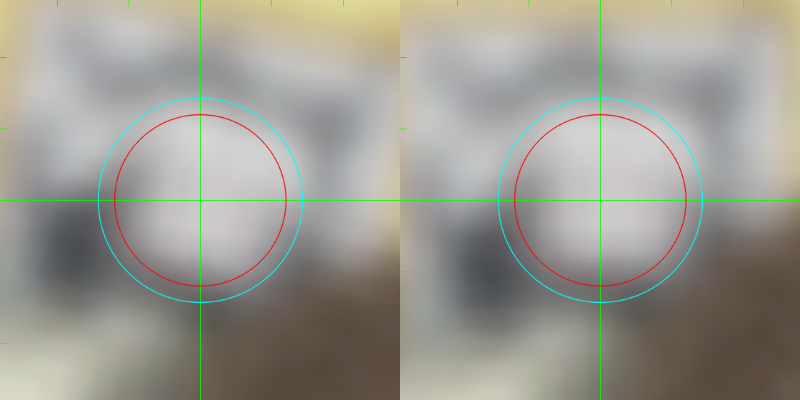

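View pics/v13.png

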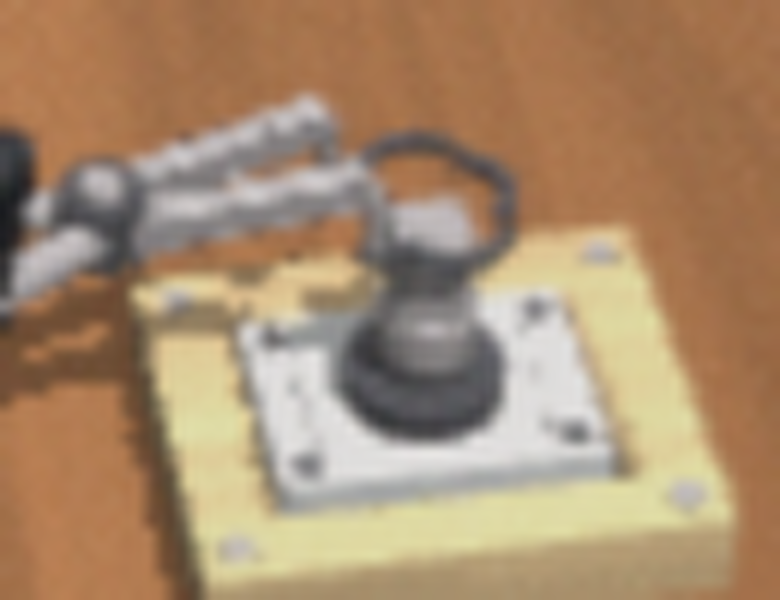

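Call:
carry_out --plan '[{"hand":0.0,"xyz":[0.0,-0.0005,-0.0003],"turn":0},{"hand":0.0,"xyz":[0.001,-0.0009,-0.0004],"turn":0},{"hand":0.0,"xyz":[0.004,-0.0009,-0.0004],"turn":0},{"hand":0.0,"xyz":[0.007,-0.0009,-0.0004],"turn":0},{"hand":0.0,"xyz":[0.01,-0.0009,-0.0004],"turn":0},{"hand":0.0,"xyz":[0.012,-0.0009,-0.0004],"turn":0},{"hand":0.0,"xyz":[0.012,-0.0009,-0.0004],"turn":0},{"hand":0.0,"xyz":[0.012,-0.0009,-0.0004],"turn":0}]'

```text
clock: 18.38
position: [521.3, -78.9, 90.0]
ee_rot: [-0.082, 0.702, 0.082, 0.702]
contact_force: [0.4, 0.3, -1.4]
gripper_width: 33.4
```

```bash
cat > chk.py <<'E'
import sys
from rect import *
n=sys.argv[1]
for c in('side','top'): snap(c,c+n)
s=arm.read_state(); print(s['position'].round(1),s['contact_force'].round(2),s['wrist_torque'].round(3),round(s['gripper_width'],1))
p=s['position'][:2]; z=s['position'][2]-22
rg=p+128*np.array([np.cos(.2325),np.sin(.2325)]); print(rg.round(1),z.round(1),((np.array([646.9,-49.2])-rg)@np.array([[np.cos(.2325),-np.sin(.2325)],[np.sin(.2325),np.cos(.2325)]])).round(2))
r=rect('side'+n,rg,.2325,z,bias=(-.7,1.8));a=rect('top'+n,rg,.2325,z,bias=(1.8,-1.8))
cv2.imwrite('pics/r%s.png'%n,np.hstack([cv2.resize(r,(400,400)),cv2.resize(a,(400,400))]))
S=load('side'+n)
cv2.imwrite('pics/v%s.png'%n,cv2.resize(S['img'][200:250,315:380],(780,600),interpolation=cv2.INTER_CUBIC))
E
python3 chk.py 14
```

```text
[521.3 -78.9  90. ] [ 0.06  0.97 -1.48] [-0.014  0.073  0.003] 33.0
[645.9 -49.4] 68.0 [ 1.06 -0.01]
```

View pics/r14.png

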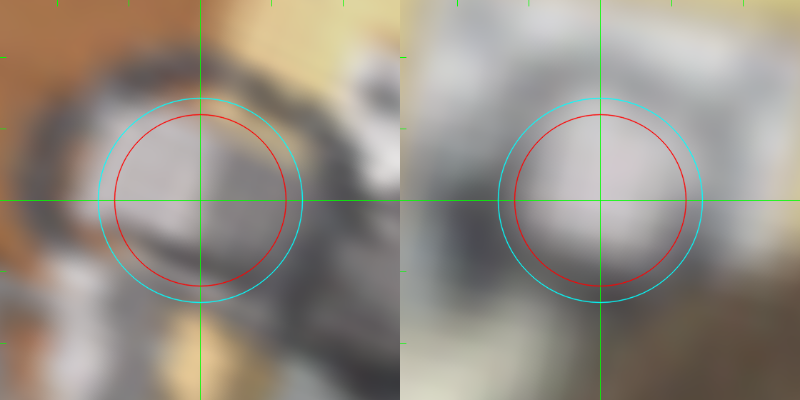

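View pics/v14.png

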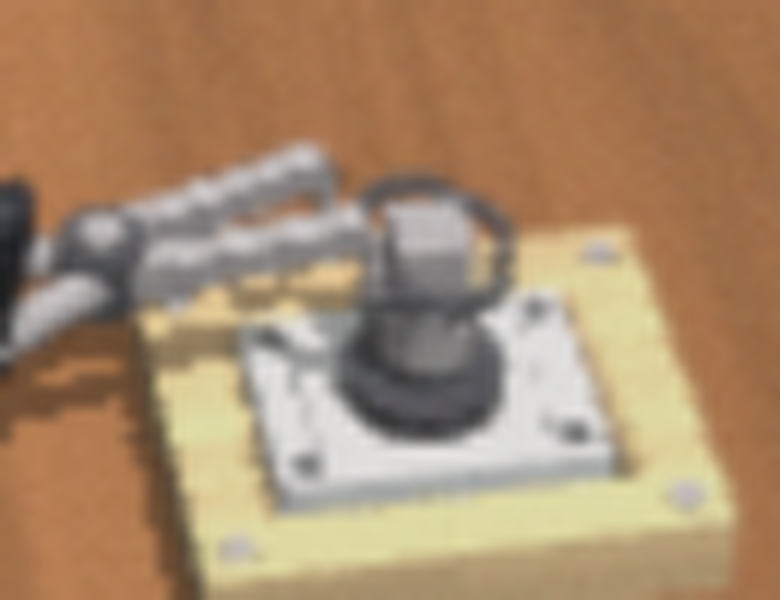

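Call:
carry_out --plan '[{"hand":0.0,"xyz":[0.002,0,-0.0003],"turn":0},{"hand":0.0,"xyz":[0.005,0,-0.0003],"turn":0},{"hand":0.0,"xyz":[0.008,0,-0.0003],"turn":0},{"hand":0.0,"xyz":[0.011,0,-0.0003],"turn":0},{"hand":0.0,"xyz":[0.013,0,-0.0003],"turn":0},{"hand":0.0,"xyz":[0.015,0,-0.0003],"turn":0},{"hand":0.0,"xyz":[0.017,0,-0.0003],"turn":0},{"hand":0.0,"xyz":[0.018,0,-0.0003],"turn":0},{"hand":0.0,"xyz":[0.018,0,-0.0003],"turn":0}]'

```text
clock: 19.6
position: [520.9, -79.0, 71.9]
ee_rot: [-0.082, 0.702, 0.082, 0.702]
contact_force: [-0.2, -0.9, -2.0]
gripper_width: 33.2
```

```bash
python3 chk.py 15
```

```text
[521. -79.  72.] [-0.19  0.1  -1.1 ] [0.016 0.049 0.006] 33.3
[645.5 -49.5] 50.0 [ 1.38 -0.04]
```

View pics/v15.png

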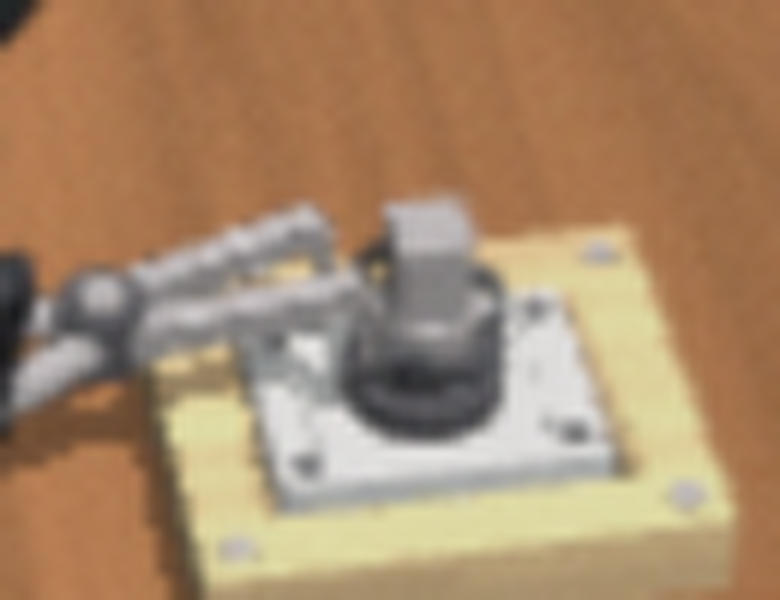

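View pics/r15.png

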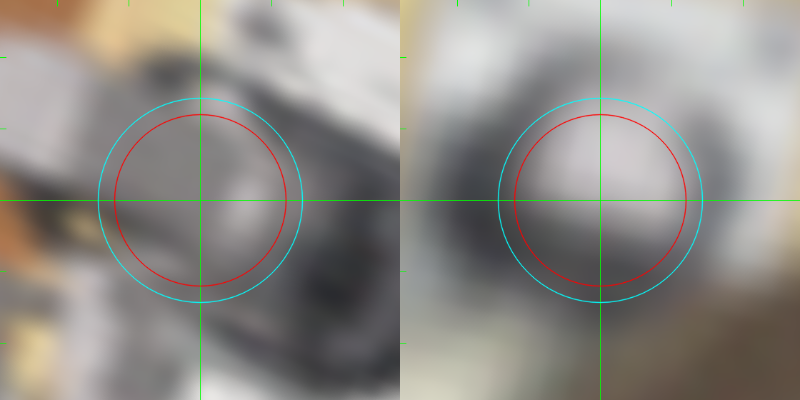

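Call:
carry_out --plan '[{"hand":0.0,"xyz":[0.001,0,0.0003],"turn":0},{"hand":0.0,"xyz":[0.003,0,0.0005],"turn":0},{"hand":0.0,"xyz":[0.005,0,0.0005],"turn":0},{"hand":0.0,"xyz":[0.007,0,0.0005],"turn":0},{"hand":0.0,"xyz":[0.009,0,0.0005],"turn":0},{"hand":0.0,"xyz":[0.0105,0,0.0005],"turn":0},{"hand":0.0,"xyz":[0.0115,0,0.0005],"turn":0},{"hand":0.0,"xyz":[0.012,0,0.0005],"turn":0},{"hand":0.0,"xyz":[0.012,0,0.0005],"turn":0},{"hand":0.0,"xyz":[0.012,0,0.0005],"turn":0}]'

```text
clock: 20.95
position: [521.4, -78.9, 60.0]
ee_rot: [-0.082, 0.702, 0.082, 0.702]
contact_force: [0.5, -0.4, -1.5]
gripper_width: 33.6
```

```bash
python3 chk.py 16
python3 - <<'E'
from ov import *
S=arm.read_state(); p=S['position']; b=np.array([-.7,1.8]); rg=p[:2]+128*np.array([np.cos(.2325),np.sin(.2325)])+b
ax=np.array([646.9,-49.2])+b
draw('side16',(325,205,55,45),14,[(*rg,p[2]-22,r,(255,255,0)) for r in(16,20)]+[(*ax,34,19,(0,0,255)),(*ax,26,19,(0,0,255)),(*ax,41,12,(0,255,0)),(*ax,53,12,(0,255,0))],out='o16.png')
E
```

```text
[521.5 -78.9  60. ] [-0.28  0.03 -1.32] [0.038 0.069 0.009] 33.4
[646.  -49.4] 38.0 [ 0.9  -0.03]
```

View pics/v16.png

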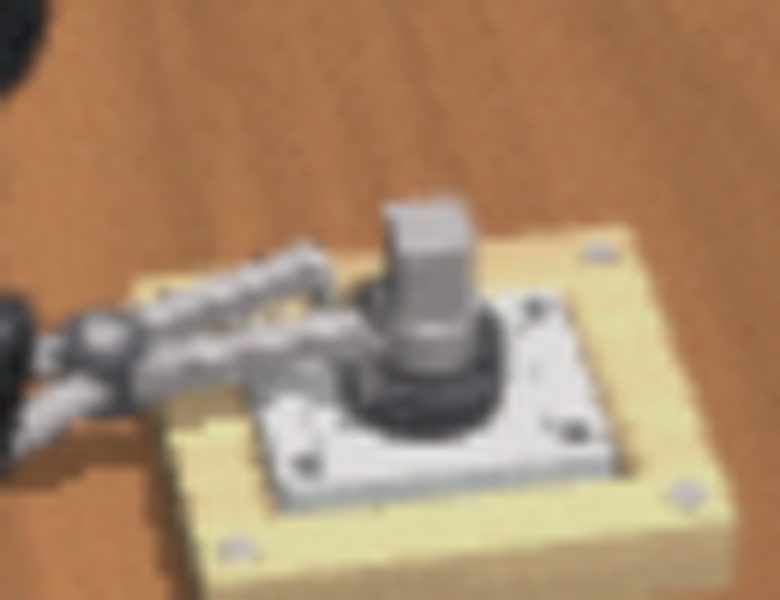

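View pics/o16.png

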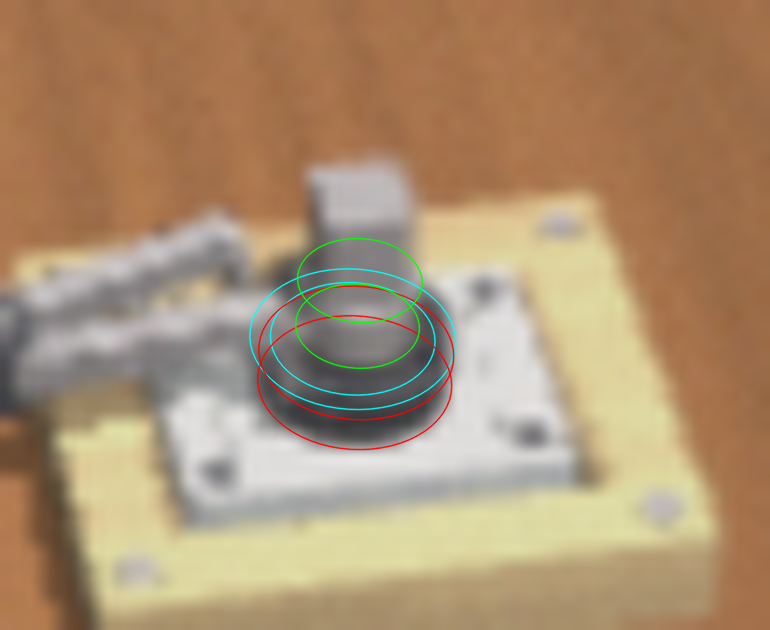

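Call:
carry_out --plan '[{"hand":0.0,"xyz":[0.0006,0,0.0],"turn":0},{"hand":0.0,"xyz":[0.0006,0,0.0],"turn":0},{"hand":0.0,"xyz":[0.0006,0,0.0],"turn":0}]'

```text
clock: 21.42
position: [521.4, -78.9, 59.3]
ee_rot: [-0.082, 0.702, 0.082, 0.702]
contact_force: [-0.7, 0.2, -1.9]
gripper_width: 33.1
```

```bash
python3 chk.py 17
python3 - <<'E'
from ov import *
a=[]
for n in('8','17'):
    im=load('side'+n)['img'][217:240,338:362].astype(float); im=np.clip((im-30)*2.2,0,255).astype(np.uint8)
    a.append(cv2.resize(im,None,fx=16,fy=16,interpolation=cv2.INTER_CUBIC))
cv2.imwrite('pics/e17.png',np.hstack(a))
E
```

```text
[521.4 -78.9  59.3] [-0.01  0.26 -1.38] [-0.068  0.008 -0.005] 33.0
[645.9 -49.4] 37.3 [ 0.98 -0.03]
```

View pics/e17.png

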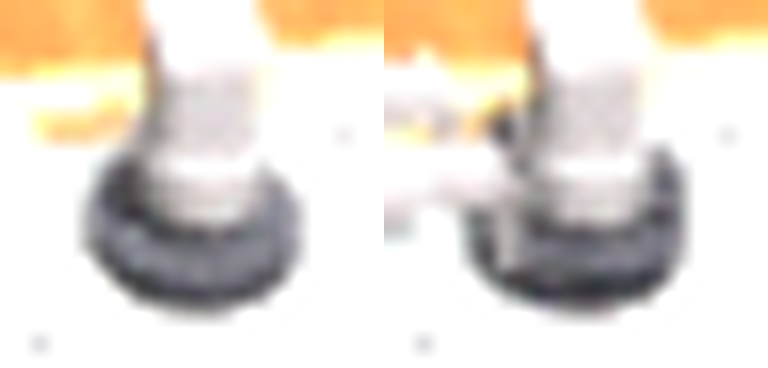

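```bash
cp pics/side17.png pics/full17.png
python3 - <<'E'
from fit import *
ch=lambda d:np.clip(chroma(d),.27,.33)
s=arm.read_state(); print(s['joint_vel'].round(3), Ro.from_quat(s['ee_rot']).as_matrix()[:,0].round(4))
E
```

```text
[-0.001 -0.002 -0.    -0.    -0.    -0.001] [-0. -0. -1.]
```

View pics/full17.png

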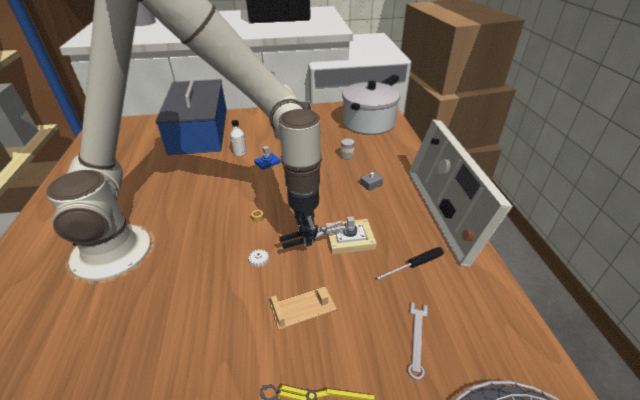

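Run:
```python
from bench import arm
print(arm.job_done()); s=arm.read_state(); print(s['clock'],s['position'],s['contact_force'],s['gripper_width'])
```

```text
the job is handed in; nothing more can be done
None
the job is handed in; nothing more can be done
```

I seated the cover in the pocket, then took the squeezed pliers from the rest and lowered the spread ring over the axle to groove height. I handed the job in at about 21.5 s, still holding the ring there.

**Cover:** It met the pocket floor with the TCP at z = 72.7 mm, exactly 10.0 mm above where I gripped it on the table. A light push of about 13 N moved it no further. After release the side camera showed it flat and square in the pocket.

**Pliers and ring:** My last reading before handing in had the fingers at 33 mm; the soft pads compress, so this means the handles were against their stop and the ring fully spread. The vertical force stayed at about −1.4 N all the way down. That is the pliers' weight alone, so the ring was neither forced nor resting on the bearing. From the TCP reading the ring sits at z = 37.3 mm, against a target of 37.5 mm.

**Checks that disagreed or are uncertain:**
- **Cameras:** The two differed by 3–4 mm before I corrected them against the gripper. They agreed to about 1 mm afterwards.
- **Ring position along the pliers:** The relaxed ring looked about 3 mm farther ahead than the stated 128 mm from the grip. I placed the axle about 1 mm ahead of the stated ring point as a compromise. I estimate 2.5–3.5 mm clearance front and rear and more at the sides.
- **Ring height:** The camera hinted the ring may be up to about 0.5 mm higher than the TCP reading says. The final images could not show the gap above the bearing directly.
- **After hand-in:** My last reading was refused once the job was in, so nothing was measured after that.

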